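# Shake out connector blocks, then clear the trunking offcuts

### The job

Get the bench ready for the next class: pick up the scoop and shake the connector blocks out of it evenly over the three-bay tray, so that all of them lie in the tray with at least two in every bay. Then gather all the white trunking offcuts from the bench into the empty scoop, push the scrap bin's flap open with the scoop's lip and tip them all through into the bin, and set the scoop back down upright on its mat. Leave the tape and the screwdriver where they are.

Things in the scene. Friction and masses are not known exactly. Their poses are not given: they have to be found in the camera images.
- scoop: loose open-fronted aluminium scoop, 150 long (x) x 86 wide (y) mm, about 220 g; origin at the middle of its underside; +x is towards its open mouth. Floor and walls 3 mm thick, side and back walls to 34 mm above the underside, the front (+x) end fully open, its inside polished so that things begin to slide at roughly 14 to 23 degrees of tilt. A 3 mm strap crosses over its back at 34 to 37 mm height (x from -75 to -39 mm); on it stands the grip
- scoop_grip (a point): point on the scoop's grip, at scoop (-57, 0, 92) mm: an upright black plate 40 mm long in x, 16 mm thick in y, from 37 to 108 mm above the underside, to be pinched across its thickness from above
- scoop_lip (a point): middle of the lower front edge (lip) of the scoop's open mouth, at scoop (75, 0, 0) mm
- mat: fixed black rubber mat on the bench, 200 x 130 x 3 mm, the scoop's parking place; origin at the centre of its underside, x along its length. The scoop starts on it, its mouth towards the mat's +x
- tray: fixed open steel tray, 160 (x) x 360 (y) mm, walls 20 mm high, floor 4 mm thick; origin at the centre of its underside. Two low ribs across it, at y = -60 and +60 mm, 16 mm high, divide its length into three equal bays (each about 154 x 117 mm, centres at y = -119, 0 and +119 mm)
- bin: fixed grey scrap bin, 200 x 200 mm, 208 mm high, clear top, origin at the centre of its underside, front facing its -x. In the front, above a sill at 90 mm height (the front wall's top, at x = -100 mm), is a port 140 mm wide closed by the flap; the port leans back from the sill (x = -100) up to the hinge (x = -62, 193 mm high). Inside, a polished steel slide slopes at 45 degrees from just behind the sill down to the floor (4 mm thick) at mid-depth; the rest is hollow
- bin_port (a point): middle of the port's sill, at bin (-100, 0, 90) mm
- bin_flap (a joint): angle of the bin's thin smooth steel flap, 138 mm wide and 100 mm long, hinged along its top edge: 0 shut, grows as it is pushed inwards (towards the bin's +x), at most 1.25 rad; it cannot open outwards, and a light spring (about 0.3 N at its lower edge) shuts it by itself
- block0: grey plastic connector block, 30 x 24 x 22 mm (its x, y, z), about 20 g, origin at its centre. Seven to nine of these blocks are there at a start, all standing in the scoop; the others are absent
- block1: grey plastic connector block, 30 x 24 x 22 mm (its x, y, z), about 20 g, origin at its centre. Seven to nine of these blocks are there at a start, all standing in the scoop; the others are absent
- block2: grey plastic connector block, 30 x 24 x 22 mm (its x, y, z), about 20 g, origin at its centre. Seven to nine of these blocks are there at a start, all standing in the scoop; the others are absent
- block3: grey plastic connector block, 30 x 24 x 22 mm (its x, y, z), about 20 g, origin at its centre. Seven to nine of these blocks are there at a start, all standing in the scoop; the others are absent
- block4: grey plastic connector block, 30 x 24 x 22 mm (its x, y, z), about 20 g, origin at its centre. Seven to nine of these blocks are there at a start, all standing in the scoop; the others are absent
- block5: grey plastic connector block, 30 x 24 x 22 mm (its x, y, z), about 20 g, origin at its centre. Seven to nine of these blocks are there at a start, all standing in the scoop; the others are absent
- block6: grey plastic connector block, 30 x 24 x 22 mm (its x, y, z), about 20 g, origin at its centre. Seven to nine of these blocks are there at a start, all standing in the scoop; the others are absent
- block7: grey plastic connector block, 30 x 24 x 22 mm (its x, y, z), about 20 g, origin at its centre. Seven to nine of these blocks are there at a start, all standing in the scoop; the others are absent
- block8: grey plastic connector block, 30 x 24 x 22 mm (its x, y, z), about 20 g, origin at its centre. Seven to nine of these blocks are there at a start, all standing in the scoop; the others are absent
- offcut0: offcut of white rectangular trunking, 64 x 25 x 16 mm (its x, y, z), about 40 g, origin at its centre (8 mm above the bench), long axis along its x. Three or four offcuts are there at a start, lying on the bench; the others are absent
- offcut1: offcut of white rectangular trunking, 64 x 25 x 16 mm (its x, y, z), about 40 g, origin at its centre (8 mm above the bench), long axis along its x. Three or four offcuts are there at a start, lying on the bench; the others are absent
- offcut2: offcut of white rectangular trunking, 64 x 25 x 16 mm (its x, y, z), about 40 g, origin at its centre (8 mm above the bench), long axis along its x. Three or four offcuts are there at a start, lying on the bench; the others are absent
- offcut3: offcut of white rectangular trunking, 64 x 25 x 16 mm (its x, y, z), about 40 g, origin at its centre (8 mm above the bench), long axis along its x. Three or four offcuts are there at a start, lying on the bench; the others are absent
- tape: loose roll of black tape lying flat, 72 mm across, 19 mm high, not part of the work; origin at the centre of its underside
- screwdriver: loose screwdriver lying beyond the tray, not part of the work; origin under its middle
Things that resemble listed ones, but are neither listed nor needed, are in the scene too. Of the things that look like the scoop, take the one that is farthest to the robot's right at the start.

How it is judged:
On the way, in this order (a step that is already met when the one before it is completed fails the run):
1. the scoop is tipped mouth-down over the tray (angle between scoop's own z axis and vertical above 0.17 rad and x of scoop_lip in the frame of tray between -0.11 and 0.11 m and y of scoop_lip in the frame of tray between -0.2 and 0.2 m and z of scoop_lip in the frame of tray between 0.004 and 0.2 m), for 0.1 s.
2. all the blocks lie in the tray, at least two in every bay (x of block0 in the frame of tray between -0.08 and 0.08 m and y of block0 in the frame of tray between -0.18 and 0.18 m and z of block0 in the frame of tray between 0 and 0.05 m and x of block1 in the frame of tray between -0.08 and 0.08 m and y of block1 in the frame of tray between -0.18 and 0.18 m and z of block1 in the frame of tray between 0 and 0.05 m and x of block2 in the frame of tray between -0.08 and 0.08 m and y of block2 in the frame of tray between -0.18 and 0.18 m and z of block2 in the frame of tray between 0 and 0.05 m and x of block3 in the frame of tray between -0.08 and 0.08 m and y of block3 in the frame of tray between -0.18 and 0.18 m and z of block3 in the frame of tray between 0 and 0.05 m and x of block4 in the frame of tray between -0.08 and 0.08 m and y of block4 in the frame of tray between -0.18 and 0.18 m and z of block4 in the frame of tray between 0 and 0.05 m and x of block5 in the frame of tray between -0.08 and 0.08 m and y of block5 in the frame of tray between -0.18 and 0.18 m and z of block5 in the frame of tray between 0 and 0.05 m and x of block6 in the frame of tray between -0.08 and 0.08 m and y of block6 in the frame of tray between -0.18 and 0.18 m and z of block6 in the frame of tray between 0 and 0.05 m and x of block7 in the frame of tray between -0.08 and 0.08 m and y of block7 in the frame of tray between -0.18 and 0.18 m and z of block7 in the frame of tray between 0 and 0.05 m and x of block8 in the frame of tray between -0.08 and 0.08 m and y of block8 in the frame of tray between -0.18 and 0.18 m and z of block8 in the frame of tray between 0 and 0.05 m and ((y of any of block1, block2, block3, block4, block8 in the frame of tray below -0.06 m and y of any of block0, block5, block6, block7 in the frame of tray below -0.06 m) or (y of any of block0, block2, block3, block5, block8 in the frame of tray below -0.06 m and y of any of block1, block4, block6, block7 in the frame of tray below -0.06 m) or (y of any of block0, block1, block3, block6, block8 in the frame of tray below -0.06 m and y of any of block2, block4, block5, block7 in the frame of tray below -0.06 m) or (y of any of block0, block1, block2, block7, block8 in the frame of tray below -0.06 m and y of any of block3, block4, block5, block6 in the frame of tray below -0.06 m)) and (((y of block1 in the frame of tray between -0.06 and 0.06 m or y of block2 in the frame of tray between -0.06 and 0.06 m or y of block3 in the frame of tray between -0.06 and 0.06 m or y of block4 in the frame of tray between -0.06 and 0.06 m or y of block8 in the frame of tray between -0.06 and 0.06 m) and (y of block0 in the frame of tray between -0.06 and 0.06 m or y of block5 in the frame of tray between -0.06 and 0.06 m or y of block6 in the frame of tray between -0.06 and 0.06 m or y of block7 in the frame of tray between -0.06 and 0.06 m)) or ((y of block0 in the frame of tray between -0.06 and 0.06 m or y of block2 in the frame of tray between -0.06 and 0.06 m or y of block3 in the frame of tray between -0.06 and 0.06 m or y of block5 in the frame of tray between -0.06 and 0.06 m or y of block8 in the frame of tray between -0.06 and 0.06 m) and (y of block1 in the frame of tray between -0.06 and 0.06 m or y of block4 in the frame of tray between -0.06 and 0.06 m or y of block6 in the frame of tray between -0.06 and 0.06 m or y of block7 in the frame of tray between -0.06 and 0.06 m)) or ((y of block0 in the frame of tray between -0.06 and 0.06 m or y of block1 in the frame of tray between -0.06 and 0.06 m or y of block3 in the frame of tray between -0.06 and 0.06 m or y of block6 in the frame of tray between -0.06 and 0.06 m or y of block8 in the frame of tray between -0.06 and 0.06 m) and (y of block2 in the frame of tray between -0.06 and 0.06 m or y of block4 in the frame of tray between -0.06 and 0.06 m or y of block5 in the frame of tray between -0.06 and 0.06 m or y of block7 in the frame of tray between -0.06 and 0.06 m)) or ((y of block0 in the frame of tray between -0.06 and 0.06 m or y of block1 in the frame of tray between -0.06 and 0.06 m or y of block2 in the frame of tray between -0.06 and 0.06 m or y of block7 in the frame of tray between -0.06 and 0.06 m or y of block8 in the frame of tray between -0.06 and 0.06 m) and (y of block3 in the frame of tray between -0.06 and 0.06 m or y of block4 in the frame of tray between -0.06 and 0.06 m or y of block5 in the frame of tray between -0.06 and 0.06 m or y of block6 in the frame of tray between -0.06 and 0.06 m))) and ((y of any of block1, block2, block3, block4, block8 in the frame of tray above 0.06 m and y of any of block0, block5, block6, block7 in the frame of tray above 0.06 m) or (y of any of block0, block2, block3, block5, block8 in the frame of tray above 0.06 m and y of any of block1, block4, block6, block7 in the frame of tray above 0.06 m) or (y of any of block0, block1, block3, block6, block8 in the frame of tray above 0.06 m and y of any of block2, block4, block5, block7 in the frame of tray above 0.06 m) or (y of any of block0, block1, block2, block7, block8 in the frame of tray above 0.06 m and y of any of block3, block4, block5, block6 in the frame of tray above 0.06 m))), for 0.3 s.
3. all the offcuts are in the scoop (x of offcut0 in the frame of scoop between -0.075 and 0.08 m and y of offcut0 in the frame of scoop between -0.043 and 0.043 m and z of offcut0 in the frame of scoop between 0 and 0.06 m and x of offcut1 in the frame of scoop between -0.075 and 0.08 m and y of offcut1 in the frame of scoop between -0.043 and 0.043 m and z of offcut1 in the frame of scoop between 0 and 0.06 m and x of offcut2 in the frame of scoop between -0.075 and 0.08 m and y of offcut2 in the frame of scoop between -0.043 and 0.043 m and z of offcut2 in the frame of scoop between 0 and 0.06 m and x of offcut3 in the frame of scoop between -0.075 and 0.08 m and y of offcut3 in the frame of scoop between -0.043 and 0.043 m and z of offcut3 in the frame of scoop between 0 and 0.06 m), for 0.3 s.
4. the scoop's lip has pushed the flap in and is inside the port (value of joint bin_flap above 0.25 rad and x of scoop_lip in the frame of bin between -0.1 and 0.08 m and y of scoop_lip in the frame of bin between -0.075 and 0.075 m and z of scoop_lip in the frame of bin between 0.03 and 0.18 m), for 0.1 s.
5. all the offcuts are in the bin (x of offcut0 in the frame of bin between -0.1 and 0.1 m and y of offcut0 in the frame of bin between -0.1 and 0.1 m and z of offcut0 in the frame of bin between 0 and 0.09 m and x of offcut1 in the frame of bin between -0.1 and 0.1 m and y of offcut1 in the frame of bin between -0.1 and 0.1 m and z of offcut1 in the frame of bin between 0 and 0.09 m and x of offcut2 in the frame of bin between -0.1 and 0.1 m and y of offcut2 in the frame of bin between -0.1 and 0.1 m and z of offcut2 in the frame of bin between 0 and 0.09 m and x of offcut3 in the frame of bin between -0.1 and 0.1 m and y of offcut3 in the frame of bin between -0.1 and 0.1 m and z of offcut3 in the frame of bin between 0 and 0.09 m), for 0.2 s.
At the end, for the whole second after the job is handed in: every block is in the tray (centre within its walls and below 50 mm), at least two in each bay; every offcut is inside the bin below the sill; the bin's flap has closed; the scoop stands upright on the mat, within 40 mm of the mat's centre along each of its sides, released and at rest (all of step 2 and all of step 5 and x of scoop in the frame of mat between -0.04 and 0.04 m and y of scoop in the frame of mat between -0.04 and 0.04 m and z of scoop in the frame of mat below 0.01 m and angle between scoop's own z axis and vertical below 0.12 rad and linear speed of scoop below 0.02 m/s and value of joint bin_flap below 0.15 rad); the robot touches nothing.
It fails at once if the tape is pushed away (over 40 mm) (distance of tape from where it was at the start of the episode above 0.04 m).
It fails at once if the screwdriver is pushed away (over 40 mm) (distance of screwdriver from where it was at the start of the episode above 0.04 m).
Of block0, block1, block2, block3, block4, block5, block6, block7, block8 only 7 to 9 are there at a start; the rules pass over those that are not, and their reading is None.
Of offcut0, offcut1, offcut2, offcut3 only 3 to 4 are there at a start; the rules pass over those that are not, and their reading is None.
At some moment in a run one of offcut0, offcut1, offcut2, offcut3 may be knocked a few centimetres aside while the robot is not near it.
It also fails if it takes over 210 s, if anything falls off the work surface, if the arm or the gripper's body presses on something with over 40 N, if the wrist force passes 120 N, or if a joint passes its speed limit or range.

### The arm

A 6-joint arm with a two-finger parallel gripper is mounted at the origin on the work surface. World frame = base frame: x ahead of the robot, y to its left, z up, the work surface at z = 0. Lengths are in m, angles in rad, forces in N, time in s.
With the tool pointing down it reaches from about 0.35 to 0.85 m from the base axis. Payload 8.1 kg.
Tool frame: the origin (TCP) lies on the mounting face of the last link; the fingertips stand 186 mm ahead of it and the grasp point (between the pads) lies 167 mm ahead of it; z points along the fingers, y is the line along which they close (so a half turn about z gives the same grasp; the last joint's range is limited). The gripper opens to 93 mm and grips with 3 to 60 N. Pads are 15 mm wide; open, the fingers measure 128 mm over their backs; the gripper's body (75 mm by 188 mm) begins 65 mm behind the grasp point.
Start: joints at [-1.221, 0.13, 1.488, -0, 1.523, -0.085], TCP at [0.253, -0.544, 0.405] pointing down, gripper open.
Joint ranges: [-2.96, 2.96], [-0.89, 2.26], [0.02, 2.5], [-1.34, 4.48], [0, 2.73], [-2.66, 2.66]. Speed limits (rad/s): [2.39, 2.39, 2.79, 3.14, 3.14, 3.14].

### API

Orientations are given as a rotation vector (axis times angle).
In Python, from plant import read_state, read_camera, camera_params, close_job gives the robot as it stands. The module is installed in compiled form; this text tells all that it offers.
- The arm moves only by the tool servo_tool, never from a script. Its argument "increments" is a list of rows, each an object with "slide": the shift along the tool's x, y, z in mm, a list of three; "dr": the turn, a rotation vector about the tool's x, y, z in rad, a list of three; "jaw": the closure, from 0 (fully open) to 1 (shut). In form: [{"slide": [x, y, z], "dr": [ax, ay, az], "jaw": jaw}, ...]. A call has 1 to 20 rows; each row is the pose to reach, as a shift and turn from the pose commanded when the call began, along the tool's axes at that moment; what a row does not reach only later rows make up. A row lasts 1/10 s, in which the tool goes at most 50 mm and 8.59 degrees, less where a joint would pass 70% of its speed; a pose out of reach is approached as far as the arm can. A call with a gripper value outside its range is refused whole. The fingers move at their own pace and stop on an object; "force" is the grip in N (left out, the last holds). Time passes only in rows, so rows that repeat a pose let the fingers close. It gives the time, the measured TCP pose, the force, the opening and the grip force at its end, in the units of the state.
- read_state(): the state, without advancing time (a new reading comes with each control period).
- read_camera(name): name is "scene" or "side" or "wrist"; returns (picture, depth): 480x640x3 uint8, red, green, blue; 480x640 float32, m along the optical axis (not along the pixel's ray), 0 where there is no reading.
- camera_params(name): a dict with "fx", "fy", "cx", "cy" (pixels), "rvec" (rotation vector, rad) and "tvec" (3), from world to camera coordinates, as OpenCV has them. Camera axes: x right, y down, z forward; pixel columns grow to the right and rows downward; lengths in m; the calibration is good to about 2 mm. The wrist camera is an equidistant fisheye: a pixel r from the principal point sees the ray r / f radians off the axis. A picture is of the moment at which its call begins: read the wrist's pose just before it. camera_params takes no time and is no camera call; for the wrist camera it gives the pose at the moment of the call.
- close_job(): hands the job in; it is judged then, once.
The state is a dict: "t": time; "q": joint angles; "dq": joint speeds; "joint_torque": joint torques, N m; "tool_pos": TCP position; "orientation": TCP orientation; "force": force on the tool from outside, world axes, zero at the start; "wrist_torque": the same for the moment, N m; "opening": finger opening in m; "gripper_force": force on a finger pad.
Only numpy, scipy, OpenCV 4.12 (cv2) and the standard library are available. Lean on these libraries where they do the work, as an engineer would, in place of code of your own. Each camera call takes 0.05 s, during which the arm holds its last target. There are 200 camera calls.

## Working session

There is one attempt and no reset: what is moved stays moved. The work goes in short steps, Python scripts to look and compute and a tool call to move; the robot and the scene stay as the last step left them, time stands still between calls to the robot, and variables do not carry over. Pictures are saved under pics/ and viewed, at most 14 in all, crops included, and the job is handed in when it is done.

Besides the shell and the picture viewer there is one more tool, called after "Request:" as name(argument=value, ...), one argument or row to a line, values as JSON. servo_tool: Moves the arm, as the interface text tells. Its arguments: {"type":"object","properties":{"increments":{"type":"array"},"force":{"type":"number"}},"required":["increments"]}

```bash
mkdir -p pics; cat > h.py <<'E'
import numpy as np, cv2
from plant import *
from scipy.spatial.transform import Rotation as R
def snap(n,f):
    p=camera_params(n); im,d=read_camera(n)
    cv2.imwrite('pics/'+f+'.png',im[:,:,::-1]); np.savez('pics/'+f+'.npz',im=im,d=d,**{k:np.array(v) for k,v in p.items()})
    return im,d,p
def load(f): return np.load('pics/'+f+'.npz')
def ray(z,u,v,h,fish=False):
    x=(u-z['cx'])/z['fx']; y=(v-z['cy'])/z['fy']
    if fish:
        r=np.hypot(x,y); s=np.sinc(r/np.pi); dirc=np.array([x*s,y*s,np.cos(r)])
    else: dirc=np.array([x,y,1.])
    M=R.from_rotvec(z['rvec']).as_matrix(); c=-M.T@z['tvec']; w=M.T@dirc
    return c+w*(h-c[2])/w[2]
E
python3 - <<'E'
from h import *
s=read_state();print(s)
for n in('scene','side','wrist'):
    im,d,p=snap(n,n+'0');print(n,p)
E
```

```text
{'t': 0.0, 'q': array([-1.22141187e+00,  1.31150543e-01,  1.48927676e+00, -2.55998620e-05,
        1.52298283e+00, -8.54012524e-02]), 'dq': array([ 1.21727088e-03,  5.52018339e-04, -4.14359531e-05, -5.19900026e-05,
       -8.15331225e-04,  3.48964394e-04]), 'joint_torque': array([-1.46457791e-03, -5.59856343e+01, -4.91755235e+01,  7.63234170e-02,
        3.52016778e-02, -1.64638627e-04]), 'tool_pos': array([ 0.25266667, -0.54395483,  0.40369486]), 'orientation': array([-3.06589283e+00, -6.77207115e-01,  4.15307512e-04]), 'force': array([ 0.27915449,  0.60363782, -0.45705472]), 'wrist_torque': array([-0.00415911, -0.01148233, -0.03431568]), 'gripper_force': 0.0, 'opening': 0.09269775850201709}
scene {'fx': 563.010599184749, 'fy': 563.010599184749, 'cx': 317.15716724124366, 'cy': 240.97417501245187, 'rvec': array([ 2.10691758,  0.67327188, -0.37642251]), 'tvec': array([-0.40921643, -0.05869375,  1.59007071])}
side {'fx': 491.79958144761804, 'fy': 491.79958144761804, 'cx': 324.6401796546303, 'cy': 244.90250321503973, 'rvec': array([ 0.37660461, -2.8526769 ,  1.04994856]), 'tvec': array([0.50178729, 0.18757015, 1.19033565])}
wrist {'fx': 371.64829954431775, 'fy': 371.64829954431775, 'cx': 320.6406662456433, 'cy': 234.18066349847135, 'rvec': array([-2.4348159 ,  1.55357285,  0.22650737]), 'tvec': array([-0.60091716, -0.03252264,  0.39086726])}
```

View pics/scene0.png

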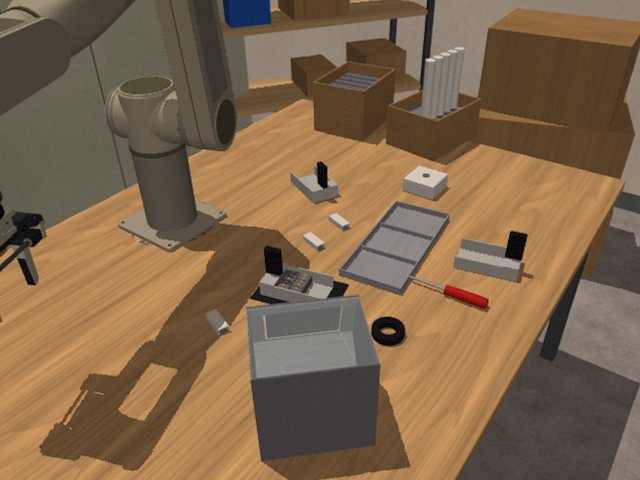

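View pics/side0.png

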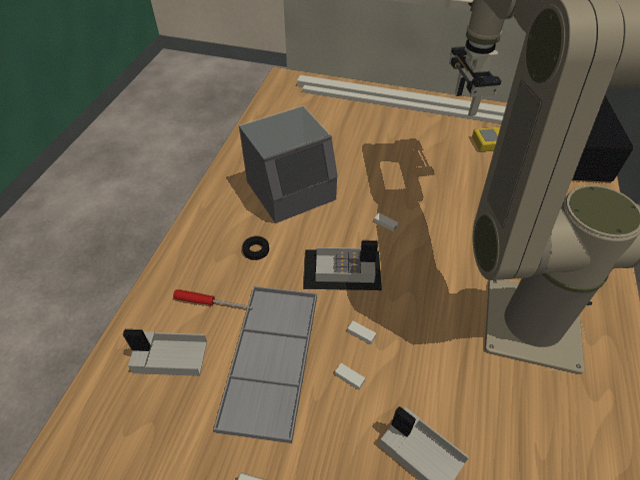

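View pics/wrist0.png

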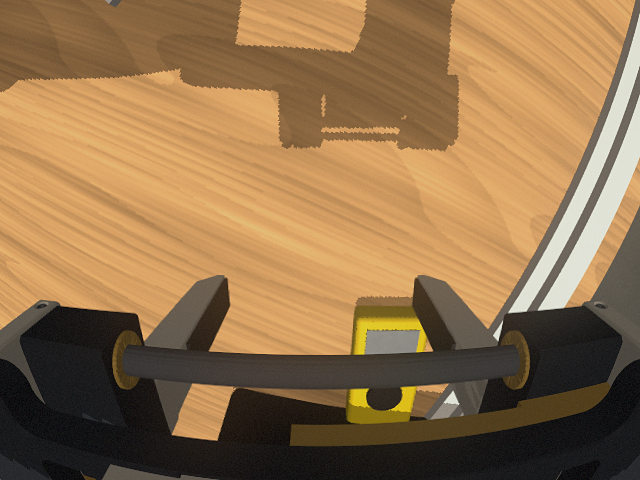

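The scene camera shows the loaded scoop on its mat at (295,285), the bin at (315,375), the tray at (395,245), the tape at (388,330) and offcuts at (313,242), (340,221) and (217,322). The side camera shows the same offcuts at (362,331), (349,376) and (386,222). The bin flap faces right at (302,170), towards the base. The wrist camera shows only a yellow meter and the long rails.

```bash
cat >> h.py <<'E'
def cloud(z):
    d=z['d']; v,u=np.mgrid[:480,:640]
    P=np.stack([(u-z['cx'])/z['fx']*d,(v-z['cy'])/z['fy']*d,d],-1)
    M=R.from_rotvec(z['rvec']).as_matrix()
    W=(P-z['tvec'])@M; W[d==0]=np.nan
    return W
def rect(P): 
    c,s,a=cv2.minAreaRect((P[:,:2]*1000).astype(np.float32)); 
    return np.round(c,1),np.round(s,1),round(a,1)
E
python3 - <<'E'
from h import *
for f in('scene0','side0'):
    z=load(f);W=cloud(z);im=z['im'].astype(int)
    print(f,'table z',np.nanmedian(W[W[...,2]<0.05][:,2]))
    h=W[...,2];hsv=cv2.cvtColor(z['im'],cv2.COLOR_RGB2HSV)
    inb=(W[...,0]>.2)&(W[...,0]<1.1)&(abs(W[...,1])<.75)
    def comps(name,m,amin=60,amax=1e9):
        n,l,st,c=cv2.connectedComponentsWithStats(m.astype(np.uint8))
        for i in range(1,n):
            if amin<st[i,4]<amax:
                P=W[l==i]; print(name,np.round(c[i]),st[i,4],*rect(P),'z',np.round(np.nanpercentile(P[:,2],[5,50,95]),3))
    comps('white',inb&(h>.01)&(h<.03)&(hsv[...,1]<60)&(hsv[...,2]>110))
    comps('blackflat',inb&(h<.03)&(hsv[...,2]<50)&(h>-.01),150)
    comps('grip',inb&(h>.05)&(h<.13)&(hsv[...,2]<50),60)
    comps('bintop',inb&(h>.195)&(h<.22),100,8000)
    comps('tall',inb&(h>.028)&(h<.13)&(hsv[...,2]>=50),60)
    comps('traywall',inb&(h>.0)&(h<.027)&(hsv[...,1]<60)&(hsv[...,2]<140),500)
E
```

```text
scene0 table z -0.0015893935757255839
white [423. 188.] 237 [523.8 530.7] [132.   72.5] 40.5 z [0.011 0.021 0.029]
white [339. 219.] 122 [397.1 249.4] [27.9 71.4] 70.5 z [0.011 0.015 0.018]
white [421. 252.] 142 [637.7 257.3] [ 47.6 353.6] 7.4 z [0.013 0.018 0.021]
white [313. 239.] 145 [395.2 136.8] [27.5 67.9] 72.3 z [0.011 0.014 0.018]
white [373. 279.] 89 [609.9  76.9] [134.5  11.1] 6.9 z [0.015 0.019 0.022]
white [217. 319.] 236 [ 402.  -230.6] [26.1 69.4] 69.1 z [0.012 0.015 0.018]
blackflat [338. 289.] 188 [556.1  15.4] [34.5 57.9] 20.3 z [-0.001  0.002  0.005]
blackflat [265. 298.] 196 [ 438.1 -106.2] [36.6 82.1] 89.0 z [-0.001  0.002  0.005]
blackflat [388. 331.] 664 [725.  -45.1] [68.2 70.1] 87.7 z [0.002 0.016 0.02 ]
grip [322. 173.] 180 [273.9 345.4] [16.6 49.1] 58.0 z [0.054 0.081 0.106]
grip [516. 243.] 366 [858.2 317.5] [37.6 18.8] 13.8 z [0.053 0.082 0.107]
grip [273. 259.] 390 [424.4 -56.8] [43.8 19. ] 10.2 z [0.054 0.084 0.11 ]
tall [426. 135.] 645 [391.3 745.6] [ 21.5 112.2] 82.8 z [0.033 0.078 0.125]
tall [322. 184.] 255 [258.1 355.4] [92.6 80.5] 62.5 z [0.029 0.0
[... 1903 characters left out ...]
.11 ]
tall [355. 269.] 386 [473.8 -34.4] [147.1  79.2] 12.9 z [0.028 0.036 0.041]
tall [162. 334.] 241 [815.4 275.8] [157.5  44.6] 30.4 z [0.029 0.035 0.108]
tall [148. 361.] 413 [795.5 337.1] [153.   38.3] 11.1 z [0.029 0.036 0.039]
tall [416. 418.] 153 [245.4 341.9] [50.7 77.8] 64.0 z [0.029 0.036 0.108]
tall [397. 444.] 485 [245.9 390.1] [ 38.5 116. ] 64.0 z [0.03  0.036 0.039]
tall [248. 477.] 121 [525.4 514.2] [52.2 11.8] 14.3 z [0.041 0.044 0.047]
traywall [293. 205.] 536 [ 699.8 -218.3] [277.5 141. ] 0.8 z [0.002 0.015 0.026]
traywall [338. 272.] 1576 [481.6 -34.2] [196.6 126.5] 13.3 z [0.001 0.005 0.026]
traywall [268. 366.] 10573 [622.4 260.4] [248.1 362.8] 7.5 z [0.001 0.004 0.018]
```

```bash
cat >> h.py <<'E'
def tool_R(yaw,pitch=0):   # tool x = heading, z down; pitch>0 = mouth down
    return R.from_euler('z',yaw,degrees=True)*R.from_euler('y',pitch,degrees=True)*R.from_euler('x',180,degrees=True)
def go(tcp,yaw,pitch=0):   # tcp mm
    s=read_state(); Rc=R.from_rotvec(s['orientation'])
    d=Rc.inv().apply(np.array(tcp)/1000.-s['tool_pos'])*1000
    dr=(Rc.inv()*tool_R(yaw,pitch)).as_rotvec()
    print('t',round(s['t'],2),'slide',np.round(d,1),'dr',np.round(dr,3),'rows>=',max(np.linalg.norm(d)/50,np.degrees(np.linalg.norm(dr))/8.59).round(1))
def lip(l,yaw,pitch,G=85,gx=-57): # tcp for lip at l (mm)
    Rs=R.from_euler('z',yaw,degrees=True)*R.from_euler('y',pitch,degrees=True)
    return np.array(l)+Rs.apply([gx-75,0,G+167])
E
python3 - <<'E'
from h import *
s=read_state();Rc=R.from_rotvec(s['orientation']);print(Rc.as_matrix().round(2))
z=load('wrist0');M=R.from_rotvec(z['rvec']).as_matrix();c=-M.T@z['tvec'];print('cam in tool',Rc.inv().apply(c-s['tool_pos'])*1000,'axis',Rc.inv().apply(M[2]),Rc.inv().apply(M[1]))
go([422,-54,345],12.4)
# tray rectangle from side+scene: wall tops
for f in('scene0','side0'):
    z=load(f);W=cloud(z).reshape(-1,3);a=np.radians(7.2)
    T=np.array([[np.cos(a),np.sin(a)],[-np.sin(a),np.cos(a)]])
    q=(W[:,:2]*1000-[605,257])@T.T
    m=(W[:,2]>.016)&(W[:,2]<.021)&(abs(q[:,0])<95)&(abs(q[:,1])<205);q=q[m]
    for k,o,l in((0,1,200),(1,0,95)):
        hst,e=np.histogram(q[:,k],bins=np.arange(-l,l+1,5)); print(f,k,[(int(e[i]),int(hst[i])) for i in range(len(hst)) if hst[i]>10])
E
```

```text
[[ 0.91  0.42 -0.  ]
 [ 0.42 -0.91  0.  ]
 [ 0.   -0.   -1.  ]]
cam in tool [80.71361641  0.97159113 19.90073376] axis [-0.28613213  0.00172173  0.95818862] [-9.58190155e-01 -3.33631456e-04 -2.86131990e-01]
t 0.15 slide [ 360.  -373.    59.5] dr [-0.001  0.     0.218] rows>= 10.4
scene0 0 [(40, 11), (50, 75), (55, 49)]
scene0 1 [(-65, 14)]
side0 0 [(-85, 12), (-80, 15), (-75, 11), (-65, 11), (-50, 12), (-45, 14), (-40, 11), (-35, 13), (-20, 11), (15, 14), (35, 14), (40, 13), (50, 190)]
side0 1 [(-60, 29), (60, 47)]
```

Request:
servo_tool(
  increments=[
    {"slide":[360,-373,60],"dr":[0,0,0.218],"jaw":0},
    {"slide":[360,-373,60],"dr":[0,0,0.218],"jaw":0},
    {"slide":[360,-373,60],"dr":[0,0,0.218],"jaw":0},
    {"slide":[360,-373,60],"dr":[0,0,0.218],"jaw":0},
    {"slide":[360,-373,60],"dr":[0,0,0.218],"jaw":0},
    {"slide":[360,-373,60],"dr":[0,0,0.218],"jaw":0},
    {"slide":[360,-373,60],"dr":[0,0,0.218],"jaw":0},
    {"slide":[360,-373,60],"dr":[0,0,0.218],"jaw":0},
    {"slide":[360,-373,60],"dr":[0,0,0.218],"jaw":0},
    {"slide":[360,-373,60],"dr":[0,0,0.218],"jaw":0},
    {"slide":[360,-373,60],"dr":[0,0,0.218],"jaw":0},
    {"slide":[360,-373,60],"dr":[0,0,0.218],"jaw":0},
    {"slide":[360,-373,60],"dr":[0,0,0.218],"jaw":0},
    {"slide":[360,-373,60],"dr":[0,0,0.218],"jaw":0},
  ],
)

```text
t: 1.55
tool_pos: [0.422, -0.0551, 0.3448]
orientation: [3.123, 0.338, -0.0]
force: [-0.1, 0.3, 0.8]
opening: 0.0928
gripper_force: 0.0
```

```bash
python3 - <<'E'
from h import *
snap('wrist','w1'); go([422,-54,345],12.4)
z=load('w1');d=z['d']
# grip: depth-based points
v,u=np.mgrid[:480,:640];x=(u-z['cx'])/z['fx'];y=(v-z['cy'])/z['fy'];r=np.hypot(x,y);k=np.tan(r)/np.maximum(r,1e-9)
P=np.stack([x*k*d,y*k*d,d],-1);M=R.from_rotvec(z['rvec']).as_matrix();W=(P-z['tvec'])@M
W[d==0]=np.nan
h=W[...,2];near=(np.hypot(W[...,0]-.422,W[...,1]+.054)<.05)
for lo,hi in((.1,.118),(.06,.1)):
    m=near&(h>lo)&(h<hi);print(m.sum(),rect(W[m]) if m.sum()>5 else '')
m=(h>.028)&(h<.045)&(np.hypot(W[...,0]-.48,W[...,1]+.04)<.11);print('walls',rect(W[m]))
E
```

```text
t 1.6 slide [ 0.3 -1.3 -0.1] dr [ 0.     0.    -0.001] rows>= 0.0
1611 (array([423.6, -56.4]), array([39.8, 16.1]), 13.6)
319 (array([441.2, -51.9]), array([ 3.9, 15.6]), 14.1)
walls (array([478.4, -42.9]), array([150.3,  86.6]), 13.9)
```

View pics/w1.png

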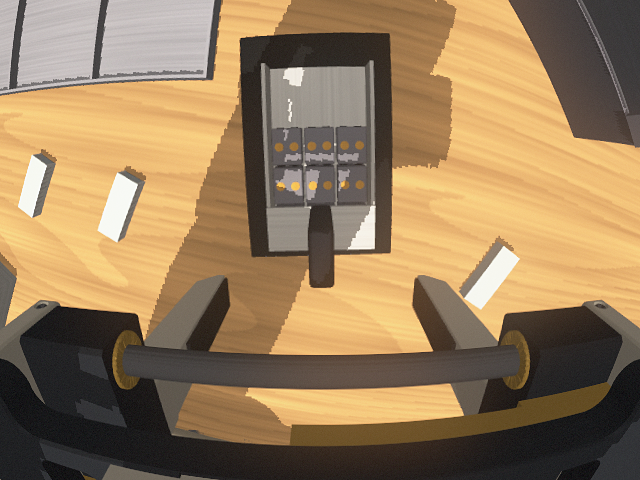

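The wrist view shows the scoop mouth-up in the image with two rows of three blocks visible at (290–355, 140–190) and more under the strap. The grip is at (320,245), and three offcuts are at (37,185), (122,205) and (490,275).

```bash
python3 - <<'E'
from h import *
go([423.6,-56.4,255],13.8)
E
```

```text
t 1.6 slide [ 1.4  1.4 89.9] dr [ 0.     0.    -0.026] rows>= 1.8
```

Request:
servo_tool(
  increments=[
    {"slide":[1.4,1.4,40],"dr":[0,0,-0.026],"jaw":0},
    {"slide":[1.4,1.4,70],"dr":[0,0,-0.026],"jaw":0},
    {"slide":[1.4,1.4,90],"dr":[0,0,-0.026],"jaw":0},
    {"slide":[1.4,1.4,90],"dr":[0,0,-0.026],"jaw":0},
    {"slide":[1.4,1.4,90],"dr":[0,0,-0.026],"jaw":1},
    {"slide":[1.4,1.4,90],"dr":[0,0,-0.026],"jaw":1},
    {"slide":[1.4,1.4,90],"dr":[0,0,-0.026],"jaw":1},
    {"slide":[1.4,1.4,90],"dr":[0,0,-0.026],"jaw":1},
    {"slide":[1.4,1.4,90],"dr":[0,0,-0.026],"jaw":1},
    {"slide":[1.4,1.4,90],"dr":[0,0,-0.026],"jaw":1},
    {"slide":[1.4,1.4,90],"dr":[0,0,-0.026],"jaw":1},
    {"slide":[1.4,1.4,90],"dr":[0,0,-0.026],"jaw":1},
  ],
  force=60,
)

```text
t: 2.8
tool_pos: [0.4238, -0.0552, 0.2547]
orientation: [-3.118, -0.381, 0.0]
force: [-0.4, -0.1, -0.8]
opening: 0.0336
gripper_force: 0.0
```

Request:
servo_tool(
  increments=[
    {"slide":[0,0,0],"dr":[0,0,0],"jaw":1},
    {"slide":[0,0,0],"dr":[0,0,0],"jaw":1},
    {"slide":[0,0,0],"dr":[0,0,0],"jaw":1},
    {"slide":[0,0,0],"dr":[0,0,0],"jaw":1},
    {"slide":[0,0,-15],"dr":[0,0,0],"jaw":1},
    {"slide":[0,0,-40],"dr":[0,0.05,0],"jaw":1},
    {"slide":[0,0,-70],"dr":[0,0.1,0],"jaw":1},
    {"slide":[0,0,-100],"dr":[0,0.12,0],"jaw":1},
    {"slide":[0,0,-120],"dr":[0,0.12,0],"jaw":1},
    {"slide":[0,0,-120],"dr":[0,0.12,0],"jaw":1},
  ],
  force=60,
)

```text
t: 3.8
tool_pos: [0.4244, -0.0556, 0.3775]
orientation: [-3.1, -0.378, -0.193]
force: [-0.1, -0.3, -4.8]
opening: 0.0158
gripper_force: 60.0
```

```bash
cat >> h.py <<'E'
def wcloud(z):
    d=z['d'];v,u=np.mgrid[:480,:640];x=(u-z['cx'])/z['fx'];y=(v-z['cy'])/z['fy'];r=np.hypot(x,y);k=np.tan(r)/np.maximum(r,1e-9)
    P=np.stack([x*k*d,y*k*d,d],-1);M=R.from_rotvec(z['rvec']).as_matrix();W=(P-z['tvec'])@M
    W[d==0]=np.nan;return W
def totool(W,s):  # tool-> nominal scoop frame (mm), if grasp G=85
    T=R.from_rotvec(s['orientation']).inv().apply((W-s['tool_pos']).reshape(-1,3)).reshape(W.shape)*1000
    return np.stack([T[...,0]-57,-T[...,1],85+167-T[...,2]],-1)
E
python3 - <<'E'
from h import *
s=read_state();snap('wrist','w2');z=load('w2');S=totool(wcloud(z),s)
m=(abs(abs(S[...,1])-41.5)<3)&(S[...,0]>-30)&(S[...,0]<85)&(S[...,2]>20)&(S[...,2]<50)
P=S[m];
for x in range(-20,80,20):
    q=P[abs(P[:,0]-x)<6];print(x,np.nanpercentile(q[:,2],95).round(1),len(q))
m=(abs(S[...,1])<38)&(S[...,2]<15)&(S[...,2]>-10)&(S[...,0]<90)&(S[...,0]>0);Q=S[m];print('floor fit',np.polyfit(Q[:,0],Q[:,2],1),'xmax',np.percentile(Q[:,0],99))
# block tops
m=(abs(S[...,1])<39)&(S[...,2]<32)&(S[...,2]>20)&(S[...,0]<90)&(S[...,0]>-40);Q=S[m];print('blocks x',np.percentile(Q[:,0],[1,99]))
E
```

```text
-20 35.2 420
0 35.3 445
20 35.5 439
40 35.4 443
60 35.3 432
floor fit [-0.00922525  3.94692015] xmax 73.31078466243981
blocks x [-39.22119892  51.50457681]
```

```bash
cat >> h.py <<'E'
def tray(y,x=0,z=0,c=(581,254),a=7.2):
    a=np.radians(a); return np.array([c[0]+x*np.cos(a)-y*np.sin(a),c[1]+x*np.sin(a)+y*np.cos(a),z])
E
python3 - <<'E'
from h import *
t=lip(tray(115,0,80),97.2,-7);print(t);go(t,97.2,-7)
z=load('w2');W=wcloud(z)
# tray walls seen by wrist
h=W[...,2];m=(h>.012)&(h<.026)&(W[...,0]>.49)&(W[...,0]<.7)&(W[...,1]>.05)&(W[...,1]<.46);print(m.sum(),rect(W[m]))
E
```

```text
[586.85646688 207.64129111 314.03487688]
t 3.85 slide [ 212.3 -216.3   87.4] dr [ 1.770e-01  1.000e-03 -1.443e+00] rows>= 9.7
2655 (array([581.2, 251.2]), array([161.3, 360. ]), 7.3)
```

Request:
servo_tool(
  increments=[
    {"slide":[4,-4,2],"dr":[0.004,0,-0.029],"jaw":1},
    {"slide":[11,-11,4],"dr":[0.009,0,-0.072],"jaw":1},
    {"slide":[21,-22,9],"dr":[0.018,0,-0.144],"jaw":1},
    {"slide":[34,-35,14],"dr":[0.028,0,-0.231],"jaw":1},
    {"slide":[47,-48,19],"dr":[0.039,0,-0.317],"jaw":1},
    {"slide":[62,-63,25],"dr":[0.051,0,-0.418],"jaw":1},
    {"slide":[76,-78,31],"dr":[0.064,0,-0.519],"jaw":1},
    {"slide":[91,-93,38],"dr":[0.076,0,-0.62],"jaw":1},
    {"slide":[106,-108,44],"dr":[0.088,0,-0.722],"jaw":1},
    {"slide":[121,-123,50],"dr":[0.101,0,-0.823],"jaw":1},
    {"slide":[136,-138,56],"dr":[0.113,0,-0.924],"jaw":1},
    {"slide":[151,-154,62],"dr":[0.126,0,-1.025],"jaw":1},
    {"slide":[166,-169,68],"dr":[0.138,0,-1.126],"jaw":1},
    {"slide":[178,-182,73],"dr":[0.149,0,-1.212],"jaw":1},
    {"slide":[191,-195,79],"dr":[0.159,0,-1.299],"jaw":1},
    {"slide":[200,-203,82],"dr":[0.166,0,-1.356],"jaw":1},
    {"slide":[206,-210,85],"dr":[0.172,0,-1.4],"jaw":1},
    {"slide":[210,-214,86],"dr":[0.175,0,-1.429],"jaw":1},
    {"slide":[212,-216,87],"dr":[0.177,0,-1.443],"jaw":1},
    {"slide":[212,-216,87],"dr":[0.177,0,-1.443],"jaw":1},
  ],
)

```text
t: 5.85
tool_pos: [0.5861, 0.2079, 0.3127]
orientation: [-2.013, -2.286, -0.119]
force: [0.4, -0.1, -3.7]
opening: 0.0158
gripper_force: 60.0
```

```bash
sed -i 's/c=(581,254)/c=(581,252)/;' h.py; python3 - <<'E'
from h import *
for z,p in((60,-7),(26,12),(26,20),(26,26)): 
    go(lip(tray(115,0,z),97.2,p,G=84.7),97.2,p)
s=read_state();snap('wrist','w3');z=load('w3');S=totool(wcloud(z),s)
m=(abs(S[...,1])<39)&(S[...,2]<32)&(S[...,2]>20)&(S[...,0]<90)&(S[...,0]>-40);Q=S[m];print('blocks x',np.percentile(Q[:,0],[1,99]),Q[:,0].size)
E
```

```text
t 5.85 slide [-4.6  0.5 18.6] dr [-0.004  0.001  0.001] rows>= 0.4
t 5.85 slide [80.4  0.6 23. ] dr [-0.003 -0.331  0.001] rows>= 2.2
t 5.85 slide [119.9   0.6  19.8] dr [-0.003 -0.471  0.001] rows>= 3.1
t 5.85 slide [149.7   0.6  20.9] dr [-0.003 -0.575  0.002] rows>= 3.8
blocks x [-39.38243502  51.17821189] 13204
```

```bash
python3 - <<'E'
from h import *
for p in (-7,0,6,10,14,17,20,23): 
    go(lip(tray(134,0,14),97.2,p,G=84.7),97.2,p)
E
```

```text
t 5.9 slide [ 9.   0.7 67. ] dr [-0.003  0.001 -0.   ] rows>= 1.4
t 5.9 slide [40.7  0.6 52.7] dr [-0.003 -0.122 -0.   ] rows>= 1.3
t 5.9 slide [69.   0.6 43.7] dr [-0.003 -0.226  0.   ] rows>= 1.6
t 5.9 slide [88.4  0.6 39.3] dr [-0.003 -0.296  0.   ] rows>= 2.0
t 5.9 slide [108.    0.6  36.3] dr [-0.003 -0.366  0.   ] rows>= 2.4
t 5.9 slide [122.8   0.6  35. ] dr [-0.003 -0.418  0.   ] rows>= 2.8
t 5.9 slide [137.6   0.6  34.4] dr [-0.003 -0.471  0.001] rows>= 3.1
t 5.9 slide [152.5   0.6  34.6] dr [-0.003 -0.523  0.001] rows>= 3.5
```

Request:
servo_tool(
  increments=[
    {"slide":[20,0.6,-5],"dr":[-0.003,-0.06,0],"jaw":1},
    {"slide":[41,0.6,-10],"dr":[-0.003,-0.122,0],"jaw":1},
    {"slide":[55,0.6,-5],"dr":[-0.003,-0.175,0],"jaw":1},
    {"slide":[69,0.6,0],"dr":[-0.003,-0.226,0],"jaw":1},
    {"slide":[80,0.6,10],"dr":[-0.003,-0.26,0],"jaw":1},
    {"slide":[88,0.6,22],"dr":[-0.003,-0.296,0],"jaw":1},
    {"slide":[98,0.6,30],"dr":[-0.003,-0.33,0],"jaw":1},
    {"slide":[108,0.6,36],"dr":[-0.003,-0.366,0],"jaw":1},
    {"slide":[108,0.6,36],"dr":[-0.003,-0.366,0],"jaw":1},
    {"slide":[108,0.6,36],"dr":[-0.003,-0.366,0],"jaw":1},
  ],
)

```text
t: 6.9
tool_pos: [0.5728, 0.3181, 0.2912]
orientation: [1.95, 2.213, -0.237]
force: [0.2, -0.5, -3.7]
opening: 0.0162
gripper_force: 60.0
```

```bash
cat >> h.py <<'E'
def blocks(f):
    s=read_state();snap('wrist',f);z=load(f);S=totool(wcloud(z),s);
    for y in(-26,0,26):
        c=[]
        for x in range(-36,140,6):
            m=(abs(S[...,1]-y)<8)&(abs(S[...,0]-x)<3)
            c.append(int(np.nanmedian(S[...,2][m])) if m.sum()>3 else -99)
        print(y,c)
    for p in(14,17,20,23,26,30): pass
    return s
E
python3 - <<'E'
from h import *
blocks('w4')
for p in (14,16,18,20,22): 
    go(lip(tray(134,0,14),97.2,p,G=84.7),97.2,p)
E
```

```text
-26 [184, 174, 169, 25, 24, 25, 25, 25, 25, 25, 3, 3, 3, 3, 3, 3, 3, 3, 3, -10, -8, -7, -5, -4, -3, -99, -99, -99, -99, -99]
0 [184, 167, 163, 25, 23, 25, 25, 25, 25, 25, 3, 3, 3, 3, 3, 3, 3, 3, 3, -10, -8, -7, -5, -4, -3, -99, -99, -99, -99, -99]
26 [184, 174, 168, 25, 24, 25, 25, 25, 25, 25, 3, 3, 3, 3, 3, 3, 3, 3, 2, -10, -8, -7, -5, -4, -3, -99, -99, -99, -99, -99]
t 6.95 slide [ 0.9 -0.4  1.2] dr [ 0.001 -0.001 -0.   ] rows>= 0.0
t 6.95 slide [ 9.8 -0.4 -3.2] dr [ 0.001 -0.036 -0.   ] rows>= 0.2
t 6.95 slide [18.8 -0.4 -7.3] dr [ 0.001 -0.071 -0.   ] rows>= 0.5
t 6.95 slide [ 27.9  -0.3 -11.1] dr [ 0.001 -0.106 -0.001] rows>= 0.7
t 6.95 slide [ 37.2  -0.3 -14.6] dr [ 0.001 -0.141 -0.001] rows>= 0.9
```

Request:
servo_tool(
  increments=[
    {"slide":[5,-0.4,-1],"dr":[0,-0.018,0],"jaw":1},
    {"slide":[10,-0.4,-3],"dr":[0,-0.036,0],"jaw":1},
    {"slide":[14,-0.4,-5],"dr":[0,-0.053,0],"jaw":1},
    {"slide":[19,-0.4,-7],"dr":[0,-0.071,0],"jaw":1},
    {"slide":[19,-0.4,-7],"dr":[0,-0.071,0],"jaw":1},
    {"slide":[19,-0.4,-7],"dr":[0,-0.071,0],"jaw":1},
    {"slide":[19,-0.4,-7],"dr":[0,-0.071,0],"jaw":1},
  ],
)

```text
t: 7.65
tool_pos: [0.5699, 0.3381, 0.2932]
orientation: [1.91, 2.168, -0.303]
force: [0.7, -0.5, -3.6]
opening: 0.0157
gripper_force: 60.0
```

```bash
python3 - <<'E'
from h import *
blocks('w5')
for p in (18,20,22,24): 
    go(lip(tray(134,0,14),97.2,p,G=84.7),97.2,p)
E
```

```text
-26 [184, 174, 168, 25, 24, 25, 25, 25, 25, 25, 3, 3, 3, 3, 3, 3, 3, 3, 2, -7, -5, -4, -2, 0, -99, -99, -99, -99, -99, -99]
0 [184, 167, 163, 25, 23, 25, 25, 25, 25, 25, 3, 3, 3, 3, 3, 3, 3, 3, 2, -7, -5, -3, -2, 0, -99, -99, -99, -99, -99, -99]
26 [184, 173, 168, 25, 24, 25, 25, 25, 25, 25, 3, 3, 3, 3, 3, 3, 3, 3, 3, -7, -5, -3, -2, 0, -99, -99, -99, -99, -99, -99]
t 7.7 slide [-0.8  0.2 -0.7] dr [ 0.001  0.001 -0.   ] rows>= 0.0
t 7.7 slide [ 8.1  0.2 -5.2] dr [ 0.001 -0.034 -0.   ] rows>= 0.2
t 7.7 slide [17.1  0.2 -9.3] dr [ 0.001 -0.069 -0.   ] rows>= 0.5
t 7.7 slide [ 26.3   0.2 -13.2] dr [ 0.001 -0.104 -0.   ] rows>= 0.7
```

Request:
servo_tool(
  increments=[
    {"slide":[4,0.2,-3],"dr":[0,-0.017,0],"jaw":1},
    {"slide":[8,0.2,-5],"dr":[0,-0.034,0],"jaw":1},
    {"slide":[12.5,0.2,-7],"dr":[0,-0.051,0],"jaw":1},
    {"slide":[12.5,0.2,-7],"dr":[0,-0.051,0],"jaw":1},
    {"slide":[12.5,0.2,-7],"dr":[0,-0.051,0],"jaw":1},
    {"slide":[12.5,0.2,-7],"dr":[0,-0.051,0],"jaw":1},
    {"slide":[12.5,0.2,-7],"dr":[0,-0.051,0],"jaw":1},
  ],
)

```text
t: 8.4
tool_pos: [0.5684, 0.3519, 0.2961]
orientation: [1.882, 2.135, -0.348]
force: [1.0, -0.8, -4.4]
opening: 0.0157
gripper_force: 60.0
```

```bash
python3 - <<'E'
from h import *
blocks('w6')
for p in (22,24,26): 
    go(lip(tray(134,0,14),97.2,p,G=84.7),97.2,p)
E
```

```text
-26 [184, 173, 168, 25, 24, 25, 25, 25, 25, 25, 3, 3, 3, 3, 3, 3, 3, 3, 2, -8, -6, -4, -1, 0, -99, -99, -99, -99, -99, -99]
0 [184, 167, 163, 25, 24, 25, 25, 25, 25, 25, 3, 3, 3, 3, 3, 3, 3, 3, 2, -8, -6, -4, -1, 0, -99, -99, -99, -99, -99, -99]
26 [184, 173, 168, 25, 24, 25, 25, 25, 25, 25, 3, 3, 3, 3, 3, 3, 3, 3, 3, -8, -6, -3, -1, 0, -99, -99, -99, -99, -99, -99]
t 8.45 slide [ 4.6 -0.  -2.5] dr [ 0.001 -0.018 -0.   ] rows>= 0.1
t 8.45 slide [13.5 -0.  -6.8] dr [ 0.001 -0.053 -0.   ] rows>= 0.4
t 8.45 slide [ 22.6  -0.  -10.8] dr [ 0.001 -0.088 -0.   ] rows>= 0.6
```

Request:
servo_tool(
  increments=[
    {"slide":[4.6,0,-2.5],"dr":[0,-0.018,0],"jaw":1},
    {"slide":[9,0,-4.6],"dr":[0,-0.035,0],"jaw":1},
    {"slide":[13.5,0,-6.8],"dr":[0,-0.053,0],"jaw":1},
    {"slide":[13.5,0,-6.8],"dr":[0,-0.053,0],"jaw":1},
    {"slide":[13.5,0,-6.8],"dr":[0,-0.053,0],"jaw":1},
    {"slide":[13.5,0,-6.8],"dr":[0,-0.053,0],"jaw":1},
  ],
)

```text
t: 9.05
tool_pos: [0.5664, 0.3671, 0.2975]
orientation: [1.851, 2.101, -0.393]
force: [-0.4, 0.4, -4.5]
opening: 0.0157
gripper_force: 60.0
```

```bash
python3 - <<'E'
from h import *
blocks('w7')
for p in (24,26,28): 
    go(lip(tray(134,0,14),97.2,p,G=84.7),97.2,p)
E
```

```text
-26 [184, 173, 168, 25, 25, 24, 25, 25, 25, 25, 23, 3, 3, 3, 3, 3, 3, 3, 2, -8, -6, -3, 0, 1, -99, -99, -99, -99, -99, -99]
0 [184, 167, 163, 25, 25, 24, 25, 25, 25, 25, 24, 3, 3, 3, 3, 3, 3, 3, 2, -8, -6, -3, 0, 1, -99, -99, -99, -99, -99, -99]
26 [184, 173, 168, 25, 25, 23, 25, 25, 25, 25, 24, 3, 3, 3, 3, 3, 3, 3, 2, -8, -6, -3, 0, 1, -99, -99, -99, -99, -99, -99]
t 9.1 slide [-0.1 -0.  -0. ] dr [ 0.001  0.    -0.   ] rows>= 0.0
t 9.1 slide [ 8.8 -0.  -4.5] dr [ 0.001 -0.035 -0.   ] rows>= 0.2
t 9.1 slide [17.8  0.  -8.6] dr [ 0.001 -0.07  -0.   ] rows>= 0.5
```

Request:
servo_tool(
  increments=[
    {"slide":[0,0,0],"dr":[0,0,0],"jaw":1},
    {"slide":[0,0,0],"dr":[0,0,0],"jaw":1},
    {"slide":[0,0,0],"dr":[0,0,0],"jaw":1},
  ],
)

```text
t: 9.4
tool_pos: [0.5665, 0.3669, 0.2977]
orientation: [1.852, 2.1, -0.393]
force: [0.1, 0.5, -4.5]
opening: 0.0156
gripper_force: 60.0
```

```bash
python3 - <<'E'
from h import *
blocks('w8')
E
```

```text
-26 [184, 173, 168, 25, 25, 24, 25, 25, 25, 25, 23, 3, 3, 3, 3, 3, 3, 3, 2, -8, -6, -3, 0, 1, -99, -99, -99, -99, -99, -99]
0 [184, 166, 163, 25, 25, 24, 25, 25, 25, 25, 24, 3, 3, 3, 3, 3, 3, 3, 2, -9, -6, -3, 0, 1, -99, -99, -99, -99, -99, -99]
26 [184, 173, 168, 25, 25, 23, 25, 25, 25, 25, 24, 3, 3, 3, 3, 3, 3, 3, 2, -8, -6, -3, 0, 1, -99, -99, -99, -99, -99, -99]
```

Request:
servo_tool(
  increments=[
    {"slide":[4.4,0,-2.3],"dr":[0,-0.018,0],"jaw":1},
    {"slide":[8.8,0,-4.5],"dr":[0,-0.035,0],"jaw":1},
    {"slide":[8.8,0,-4.5],"dr":[0,-0.035,0],"jaw":1},
    {"slide":[8.8,0,-4.5],"dr":[0,-0.035,0],"jaw":1},
  ],
)

```text
t: 9.85
tool_pos: [0.565, 0.3773, 0.2979]
orientation: [1.83, 2.078, -0.422]
force: [-1.3, -1.5, -5.1]
opening: 0.0153
gripper_force: 60.0
```

```bash
python3 - <<'E'
from h import *
blocks('w9')
for p in (26,27,28,30): 
    go(lip(tray(134,0,14),97.2,p,G=84.7),97.2,p)
E
```

```text
-26 [184, 173, 168, 25, 25, 25, 23, 25, 25, 25, 25, 25, 3, 3, 3, 3, 3, 3, 3, -8, -5, -2, 0, 2, -99, -99, -99, -99, -99, -99]
0 [184, 167, 163, 25, 25, 25, 22, 25, 25, 25, 25, 25, 3, 3, 3, 3, 3, 3, 2, -8, -5, -2, 0, 2, -99, -99, -99, -99, -99, -99]
26 [184, 173, 168, 25, 25, 25, 24, 25, 25, 25, 25, 25, 23, 3, 3, 3, 3, 3, 2, -8, -5, -2, 0, 2, -99, -99, -99, -99, -99, -99]
t 9.9 slide [-0.4  0.1  0.1] dr [0.001 0.    0.   ] rows>= 0.0
t 9.9 slide [ 4.   0.1 -2.2] dr [ 0.001 -0.017  0.   ] rows>= 0.1
t 9.9 slide [ 8.4  0.1 -4.4] dr [ 0.001 -0.034  0.   ] rows>= 0.2
t 9.9 slide [17.4  0.1 -8.5] dr [ 0.001 -0.069  0.   ] rows>= 0.5
```

Request:
servo_tool(
  increments=[
    {"slide":[4,0,-2.2],"dr":[0,-0.017,0],"jaw":1},
    {"slide":[8.4,0,-4.4],"dr":[0,-0.034,0],"jaw":1},
    {"slide":[8.4,0,-4.4],"dr":[0,-0.034,0],"jaw":1},
    {"slide":[8.4,0,-4.4],"dr":[0,-0.034,0],"jaw":1},
  ],
)

```text
t: 10.3
tool_pos: [0.5639, 0.3866, 0.2982]
orientation: [1.811, 2.056, -0.45]
force: [0.1, -0.5, -4.7]
opening: 0.0159
gripper_force: 60.0
```

```bash
python3 - <<'E'
from h import *
blocks('w10')
for p in (28,29,30): 
    go(lip(tray(134,0,14),97.2,p,G=84.7),97.2,p)
E
```

```text
-26 [184, 173, 169, 25, 25, 25, 25, 24, 25, 25, 25, 25, 15, 24, 25, 25, 25, 25, -99, -8, -5, -2, 0, 3, -99, -99, -99, -99, -99, -99]
0 [184, 167, 164, 25, 25, 25, 25, 24, 25, 25, 25, 25, 24, 24, 25, 25, 25, 25, 24, -7, -5, -2, 0, 3, -99, -99, -99, -99, -99, -99]
26 [184, 173, 169, 25, 25, 25, 25, 24, 25, 25, 25, 25, 24, 12, 25, 25, 25, 25, 25, -7, -5, -2, 0, 3, -99, -99, -99, -99, -99, -99]
t 10.35 slide [ 0.2  0.1 -0. ] dr [ 0.001 -0.     0.   ] rows>= 0.0
t 10.35 slide [ 4.6  0.1 -2.3] dr [ 0.001 -0.018  0.   ] rows>= 0.1
t 10.35 slide [ 9.   0.1 -4.5] dr [ 0.001 -0.035  0.   ] rows>= 0.2
```

Request:
servo_tool(
  increments=[
    {"slide":[0,0,0],"dr":[0,0,0],"jaw":1},
    {"slide":[0,0,0],"dr":[0,0,0],"jaw":1},
  ],
)

```text
t: 10.55
tool_pos: [0.5641, 0.3861, 0.2986]
orientation: [1.812, 2.055, -0.45]
force: [-0.4, -0.1, -3.3]
opening: 0.0159
gripper_force: 60.0
```

```bash
python3 - <<'E'
from h import *
blocks('w11')
E
```

```text
-26 [184, 173, 168, 3, 3, 3, 3, 3, 3, 3, 24, 25, 25, 25, 25, 25, 25, 26, 26, 26, 32, 33, -99, -99, -99, -99, -99, -99, -99, -99]
0 [184, 167, 163, 3, 3, 3, 3, 3, 3, 3, 24, 25, 25, 25, 25, 25, 25, 26, 26, 26, 32, 34, -99, -99, -99, -99, -99, -99, -99, -99]
26 [184, 173, 168, 3, 3, 3, 3, 3, 3, 3, 24, 25, 25, 25, 25, 24, 25, 26, 26, 27, 32, 34, -99, -99, -99, -99, -99, -99, -99, -99]
```

View pics/w11.png

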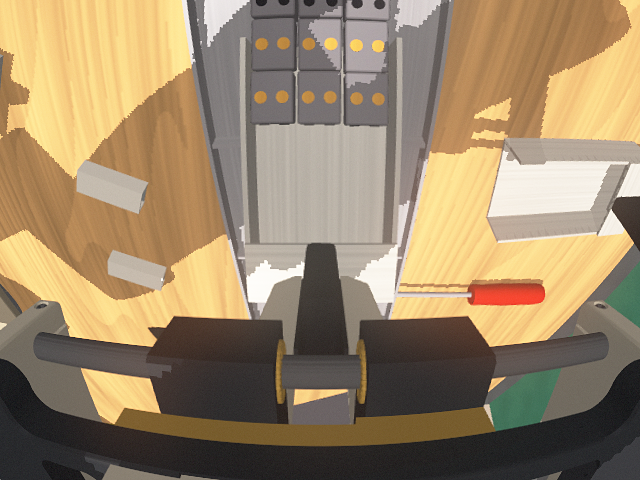

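Nine blocks are in three rows: the first row is wedged against the far tray wall at the top (275–365, 5), and rows two and three are still in the scoop at (310,45) and (310,97). The screwdriver is clear of it.

```bash
python3 - <<'E'
from h import *
for y,z,p in ((134,15,20),(134,18,12),(133,28,4),(132,45,-4),(130,60,-10),(72,65,-10),(14,65,-10)): 
    print(y,z,p);go(lip(tray(y,0,z),97.2,p,G=84.7),97.2,p)
E
```

```text
134 15 20
t 10.6 slide [-33.6  -0.1  20.1] dr [ 0.001  0.139 -0.   ] rows>= 0.9
134 18 12
t 10.6 slide [-65.5  -0.1  42.7] dr [ 0.001  0.279 -0.   ] rows>= 1.9
133 28 4
t 10.6 slide [-97.8  -0.1  63.7] dr [ 0.001  0.418 -0.   ] rows>= 2.8
132 45 -4
t 10.6 slide [-1.29e+02 -1.00e-01  8.18e+01] dr [ 0.001  0.558 -0.   ] rows>= 3.7
130 60 -10
t 10.6 slide [-1.515e+02 -1.000e-01  9.600e+01] dr [ 0.001  0.663 -0.   ] rows>= 4.4
72 65 -10
t 10.6 slide [-2.051e+02 -1.000e-01  1.187e+02] dr [ 0.001  0.663 -0.   ] rows>= 4.7
14 65 -10
t 10.6 slide [-2.563e+02 -1.000e-01  1.459e+02] dr [ 0.001  0.663 -0.   ] rows>= 5.9
```

Request:
servo_tool(
  increments=[
    {"slide":[-34,0,20],"dr":[0,0.139,0],"jaw":1},
    {"slide":[-65,0,42.7],"dr":[0,0.279,0],"jaw":1},
    {"slide":[-98,0,63.7],"dr":[0,0.418,0],"jaw":1},
    {"slide":[-129,0,82],"dr":[0,0.558,0],"jaw":1},
    {"slide":[-151.5,0,96],"dr":[0,0.663,0],"jaw":1},
    {"slide":[-155,0,98],"dr":[0,0.663,0],"jaw":1},
    {"slide":[-162,0,101],"dr":[0,0.663,0],"jaw":1},
    {"slide":[-172,0,105],"dr":[0,0.663,0],"jaw":1},
    {"slide":[-184,0,110],"dr":[0,0.663,0],"jaw":1},
    {"slide":[-197,0,116],"dr":[0,0.663,0],"jaw":1},
    {"slide":[-210,0,122],"dr":[0,0.663,0],"jaw":1},
    {"slide":[-223,0,128],"dr":[0,0.663,0],"jaw":1},
    {"slide":[-235,0,134.5],"dr":[0,0.663,0],"jaw":1},
    {"slide":[-245,0,140],"dr":[0,0.663,0],"jaw":1},
    {"slide":[-252,0,143.5],"dr":[0,0.663,0],"jaw":1},
    {"slide":[-256,0,146],"dr":[0,0.663,0],"jaw":1},
    {"slide":[-256,0,146],"dr":[0,0.663,0],"jaw":1},
  ],
)

```text
t: 12.3
tool_pos: [0.6011, 0.0934, 0.2894]
orientation: [-1.988, -2.254, -0.175]
force: [0.0, 0.8, -3.4]
opening: 0.0157
gripper_force: 60.0
```

```bash
python3 - <<'E'
from h import *
blocks('w12')
z=load('w12');W=wcloud(z);h=W[...,2]
a=np.radians(7.2);q=(W[...,:2]*1000-[581,252]);ty=-q[...,0]*np.sin(a)+q[...,1]*np.cos(a);tx=q[...,0]*np.cos(a)+q[...,1]*np.sin(a)
m=(h>.022)&(h<.05)&(abs(tx)<78)&(ty>65)&(ty<178);print('tray bay3',m.sum(),np.percentile(ty[m],[1,50,99]) if m.sum()else'',np.percentile(tx[m],[1,99]) if m.sum() else '')
for y,z,p in ((14,65,0),(14,50,8),(14,30,14),(14,16,19),(14,14,24),(14,14,26)): 
    print(y,z,p);go(lip(tray(y,0,z),97.2,p,G=84.7),97.2,p)
E
```

```text
-26 [184, 174, 169, 3, 3, 3, 3, 3, 3, 3, 4, 25, 25, 25, 25, 25, 3, 3, 3, -99, -62, -63, -64, -65, -61, -55, -69, -70, -71, -99]
0 [185, 167, 164, 3, 3, 3, 3, 3, 3, 3, 24, 25, 25, 25, 25, 25, 25, 25, 25, 25, 25, -99, -99, -99, -57, -55, -69, -70, -99, -99]
26 [184, 174, 169, 3, 3, 3, 3, 3, 3, 3, 24, 25, 25, 25, 25, 25, 25, 25, 25, 25, 25, -99, -99, -99, -58, -55, -69, -70, -71, -99]
tray bay3 0  
14 65 0
t 12.35 slide [ 45.5  -0.1 -19.6] dr [ 0.001 -0.175  0.   ] rows>= 1.2
14 50 8
t 12.35 slide [ 81.4  -0.1 -14.2] dr [ 0.001 -0.315 -0.   ] rows>= 2.1
14 30 14
t 12.35 slide [ 1.075e+02 -1.000e-01  2.100e+00] dr [ 0.001 -0.419 -0.   ] rows>= 2.8
14 16 19
t 12.35 slide [ 1.298e+02 -1.000e-01  1.540e+01] dr [ 0.001 -0.507 -0.   ] rows>= 3.4
14 14 24
t 12.35 slide [ 1.542e+02 -1.000e-01  1.900e+01] dr [ 0.001 -0.594 -0.   ] rows>= 4.0
14 14 26
t 12.35 slide [ 1.64e+02 -1.00e-01  2.03e+01] dr [ 0.001 -0.629 -0.   ] rows>= 4.2
```

Request:
servo_tool(
  increments=[
    {"slide":[15,0,-10],"dr":[0,-0.06,0],"jaw":1},
    {"slide":[45,0,-18],"dr":[0,-0.175,0],"jaw":1},
    {"slide":[65,0,-17],"dr":[0,-0.25,0],"jaw":1},
    {"slide":[81,0,-14],"dr":[0,-0.315,0],"jaw":1},
    {"slide":[95,0,-5],"dr":[0,-0.367,0],"jaw":1},
    {"slide":[107,0,2],"dr":[0,-0.419,0],"jaw":1},
    {"slide":[119,0,9],"dr":[0,-0.463,0],"jaw":1},
    {"slide":[130,0,15],"dr":[0,-0.507,0],"jaw":1},
    {"slide":[130,0,15],"dr":[0,-0.507,0],"jaw":1},
  ],
)

```text
t: 13.25
tool_pos: [0.5836, 0.2259, 0.2962]
orientation: [1.898, 2.16, -0.319]
force: [-1.5, -0.4, -3.5]
opening: 0.0154
gripper_force: 60.0
```

```bash
python3 - <<'E'
from h import *
blocks('w13')
for y,z,p in ((14,14,19),(14,14,24),(14,14,26),(14,14,28)): 
    print(y,z,p);go(lip(tray(y,0,z),97.2,p,G=84.7),97.2,p)
E
```

```text
-26 [184, 174, 169, 3, 3, 3, 3, 3, 3, 3, 3, 24, 25, 25, 25, 25, 24, 3, 3, -10, -8, -5, -3, -1, -2, -99, -99, -99, -99, -99]
0 [184, 167, 163, 3, 3, 3, 3, 3, 3, 3, 3, 24, 25, 25, 25, 25, 24, 3, 3, -10, 13, 21, 25, -1, -99, -99, -99, -99, -99, -99]
26 [184, 173, 169, 3, 3, 3, 3, 3, 3, 3, 3, 24, 25, 25, 25, 25, 24, 3, 3, -10, 12, 20, 25, -2, -99, -99, -99, -99, -99, -99]
14 14 19
t 13.3 slide [-1.1  0.4  2.3] dr [ 0.001 -0.001  0.003] rows>= 0.1
14 14 24
t 13.3 slide [21.4  0.4 -8.3] dr [ 0.001 -0.088  0.003] rows>= 0.6
14 14 26
t 13.3 slide [ 30.6   0.5 -11.9] dr [ 0.001 -0.123  0.003] rows>= 0.8
14 14 28
t 13.3 slide [ 39.9   0.5 -15.3] dr [ 0.001 -0.158  0.003] rows>= 1.1
```

```bash
python3 - <<'E'
from h import *
for y,z,p in ((10,22,14),(5,45,5),(0,65,-5),(-60,70,-8),(-130,70,-8),(-130,60,5),(-130,45,18),(-130,30,28),(-130,30,36)): 
    print(y,z,p);go(lip(tray(y,0,z),97.2,p,G=84.7),97.2,p)
E
```

```text
10 22 14
t 13.3 slide [-28.9   0.3   8.4] dr [0.001 0.087 0.003] rows>= 0.6
5 45 5
t 13.3 slide [-76.6   0.2  15.3] dr [0.    0.244 0.003] rows>= 1.6
0 65 -5
t 13.3 slide [-121.9    0.    34. ] dr [0.    0.418 0.003] rows>= 2.8
-60 70 -8
t 13.3 slide [-189.2   -0.2   60.7] dr [-0.     0.471  0.003] rows>= 4.0
-130 70 -8
t 13.3 slide [-255.4   -0.4   83.4] dr [-0.     0.471  0.003] rows>= 5.4
-130 60 5
t 13.3 slide [-2.092e+02 -2.000e-01  4.490e+01] dr [0.    0.244 0.003] rows>= 4.3
-130 45 18
t 13.3 slide [-151.7   -0.    22.1] dr [0.001 0.017 0.003] rows>= 3.1
-130 30 28
t 13.3 slide [-1.014e+02  1.000e-01  1.640e+01] dr [ 0.001 -0.158  0.003] rows>= 2.1
-130 30 36
t 13.3 slide [-63.1   0.2   6.4] dr [ 0.001 -0.297  0.003] rows>= 2.0
```

Request:
servo_tool(
  increments=[
    {"slide":[-14,0.3,4],"dr":[0,0.04,0.003],"jaw":1},
    {"slide":[-29,0.3,8],"dr":[0,0.087,0.003],"jaw":1},
    {"slide":[-52,0.3,11],"dr":[0,0.165,0.003],"jaw":1},
    {"slide":[-76,0.2,15],"dr":[0,0.244,0.003],"jaw":1},
    {"slide":[-100,0.1,24],"dr":[0,0.33,0.003],"jaw":1},
    {"slide":[-122,0,34],"dr":[0,0.418,0.003],"jaw":1},
    {"slide":[-142,0,42],"dr":[0,0.45,0.003],"jaw":1},
    {"slide":[-165,0,51],"dr":[0,0.471,0.003],"jaw":1},
    {"slide":[-189,-0.2,60],"dr":[0,0.471,0.003],"jaw":1},
    {"slide":[-210,-0.2,68],"dr":[0,0.471,0.003],"jaw":1},
    {"slide":[-228,-0.3,74],"dr":[0,0.471,0.003],"jaw":1},
    {"slide":[-242,-0.4,79],"dr":[0,0.471,0.003],"jaw":1},
    {"slide":[-251,-0.4,82],"dr":[0,0.471,0.003],"jaw":1},
    {"slide":[-255,-0.4,83],"dr":[0,0.471,0.003],"jaw":1},
    {"slide":[-255,-0.4,83],"dr":[0,0.471,0.003],"jaw":1},
    {"slide":[-235,-0.3,65],"dr":[0,0.37,0.003],"jaw":1},
    {"slide":[-209,-0.2,45],"dr":[0,0.244,0.003],"jaw":1},
    {"slide":[-180,-0.1,32],"dr":[0,0.13,0.003],"jaw":1},
    {"slide":[-152,0,22],"dr":[0,0.017,0.003],"jaw":1},
    {"slide":[-152,0,22],"dr":[0,0.017,0.003],"jaw":1},
  ],
)

```text
t: 15.3
tool_pos: [0.6026, 0.0796, 0.3261]
orientation: [1.905, 2.169, -0.302]
force: [0.1, 1.0, -3.3]
opening: 0.0157
gripper_force: 60.0
```

```bash
python3 - <<'E'
from h import *
blocks('w14')
for y,z,p in ((-130,32,24),(-130,26,28),(-130,26,36),(-130,26,44)): 
    print(y,z,p);go(lip(tray(y,0,z),97.2,p,G=84.7),97.2,p)
E
```

```text
-26 [184, 174, 169, 3, 3, 3, 3, 3, 3, 3, 3, 3, 3, 3, 11, 25, 25, 25, 25, 25, -99, -99, -36, -34, -32, -31, -99, -99, -99, -99]
0 [184, 167, 164, 3, 3, 3, 3, 3, 3, 3, 3, 3, 3, 3, 12, 25, 25, 25, 25, 25, -99, -99, -36, -34, -32, -31, -99, -99, -99, -99]
26 [184, 173, 168, 3, 3, 3, 3, 3, 3, 3, 3, 3, 3, 3, 4, 25, 25, 25, 25, 25, -99, -99, -36, -34, -32, -30, -99, -99, -99, -99]
-130 32 24
t 15.35 slide [29.3  0.2  1.2] dr [ 0.002 -0.105  0.003] rows>= 0.7
-130 26 28
t 15.35 slide [49.8  0.3  0.3] dr [ 0.002 -0.175  0.003] rows>= 1.2
-130 26 36
t 15.35 slide [88.3  0.4 -9.1] dr [ 0.003 -0.314  0.002] rows>= 2.1
-130 26 44
t 15.35 slide [127.8   0.5 -13. ] dr [ 0.003 -0.454  0.002] rows>= 3.0
```

Request:
servo_tool(
  increments=[
    {"slide":[29,0.2,1],"dr":[0.002,-0.105,0.003],"jaw":1},
    {"slide":[50,0.3,0],"dr":[0.002,-0.175,0.003],"jaw":1},
    {"slide":[70,0.3,-5],"dr":[0.002,-0.25,0.003],"jaw":1},
    {"slide":[88,0.4,-9],"dr":[0.003,-0.314,0.002],"jaw":1},
    {"slide":[88,0.4,-9],"dr":[0.003,-0.314,0.002],"jaw":1},
    {"slide":[88,0.4,-9],"dr":[0.003,-0.314,0.002],"jaw":1},
    {"slide":[88,0.4,-9],"dr":[0.003,-0.314,0.002],"jaw":1},
    {"slide":[78,0.4,-50],"dr":[0.003,-0.314,0.002],"jaw":1},
    {"slide":[35,0.4,-75],"dr":[0.003,-0.2,0.002],"jaw":1},
    {"slide":[-20,0.4,-80],"dr":[0.003,-0.05,0.002],"jaw":1},
    {"slide":[-65,0.4,-80],"dr":[0.003,0.1,0.002],"jaw":1},
    {"slide":[-110,0.4,-70],"dr":[0.003,0.24,0.002],"jaw":1},
    {"slide":[-120,0.4,-65],"dr":[0.003,0.31,0.002],"jaw":1},
    {"slide":[-120,0.4,-65],"dr":[0.003,0.31,0.002],"jaw":1},
  ],
)

```text
t: 16.75
tool_pos: [0.6151, -0.0242, 0.426]
orientation: [2.089, 2.341, -0.003]
force: [1.3, 0.2, -2.7]
opening: 0.0159
gripper_force: 60.0
```

```bash
cat >> h.py <<'E'
def traycount(W):
    h=W[...,2];a=np.radians(7.2);q=(W[...,:2]*1000-[581,252]);ty=-q[...,0]*np.sin(a)+q[...,1]*np.cos(a);tx=q[...,0]*np.cos(a)+q[...,1]*np.sin(a)
    m=(h>.0225)&(h<.06)&(abs(tx)<95)&(abs(ty)<200)
    n,l,st,c=cv2.connectedComponentsWithStats(m.astype(np.uint8))
    for i in range(1,n):
        if st[i,4]>25:
            k=l==i;print('tx',np.round(np.percentile(tx[k],[2,98])),'ty',np.round(np.percentile(ty[k],[2,98])),'z',np.round(np.percentile(h[k],[5,95])*1000),st[i,4])
E
python3 - <<'E'
from h import *
blocks('w15');traycount(wcloud(load('w15')))
for n in('scene','side'): snap(n,n+'1');print(n);traycount(cloud(load(n+'1')))
E
```

```text
-26 [184, 174, 169, 3, 3, 3, 3, 3, 3, 3, 3, 3, 3, 3, 3, 3, 3, 3, 3, -99, -99, -99, -99, -139, -139, -99, -169, -169, -169, -169]
0 [184, 167, 164, 3, 3, 3, 3, 3, 3, 3, 3, 3, 3, 3, 3, 3, 3, 3, 3, -99, -99, -99, -99, -139, -139, -99, -169, -169, -169, -169]
26 [184, 174, 169, 3, 3, 3, 3, 3, 3, 3, 3, 3, 3, 3, 3, 3, 3, 3, 3, -99, -99, -99, -99, -139, -139, -169, -168, -168, -169, -169]
tx [-29.  40.] ty [-120. -113.] z [33. 36.] 496
scene
tx [-33.  40.] ty [115. 169.] z [23. 35.] 238
tx [-28.  19.] ty [26. 54.] z [23. 35.] 173
tx [-29.  41.] ty [-136. -111.] z [24. 35.] 266
side
tx [-32.  38.] ty [-132. -108.] z [24. 36.] 305
tx [-31.  16.] ty [29. 62.] z [24. 37.] 321
tx [-36.  39.] ty [118. 171.] z [24. 36.] 620
```

View pics/w15.png

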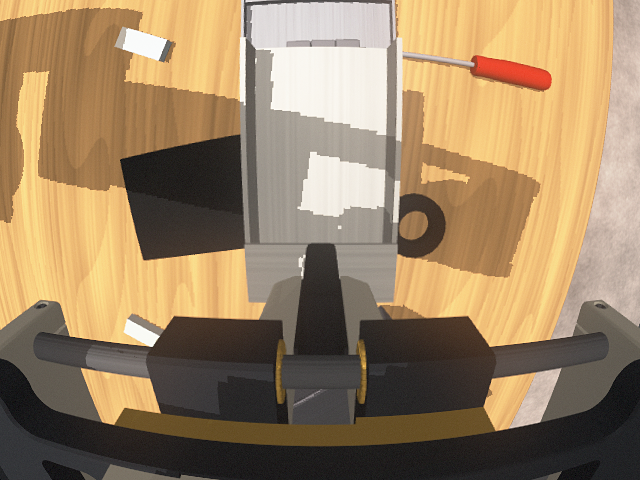

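Scoop is empty (interior clear at 320,150), with the mat on the left at (185,200), the tape at (420,225) and the screwdriver at (510,72). The depth count gives 4/2/3 blocks across the bays.

```bash
python3 - <<'E'
from h import *
o=R.from_euler('z',13.5,degrees=True).apply([-57,0,0])
for z in(330,256):
    go(np.array([480.5,-36,0])+o+[0,0,z],13.5,0)
E
```

```text
t 16.9 slide [  -6.5 -192.1   95.2] dr [0.004 0.006 1.455] rows>= 9.7
t 16.9 slide [  -6.  -192.   169.2] dr [0.004 0.006 1.455] rows>= 9.7
```

Request:
servo_tool(
  increments=[
    {"slide":[-1,-30,0],"dr":[0,0,0.15],"jaw":1},
    {"slide":[-2,-60,10],"dr":[0,0,0.3],"jaw":1},
    {"slide":[-3,-90,20],"dr":[0,0,0.45],"jaw":1},
    {"slide":[-4,-120,40],"dr":[0,0,0.6],"jaw":1},
    {"slide":[-5,-150,55],"dr":[0.002,0.003,0.75],"jaw":1},
    {"slide":[-6,-175,70],"dr":[0.004,0.006,0.9],"jaw":1},
    {"slide":[-6,-192,80],"dr":[0.004,0.006,1.05],"jaw":1},
    {"slide":[-6,-192,90],"dr":[0.004,0.006,1.2],"jaw":1},
    {"slide":[-6,-192,95],"dr":[0.004,0.006,1.33],"jaw":1},
    {"slide":[-6,-192,95],"dr":[0.004,0.006,1.455],"jaw":1},
    {"slide":[-6,-192,95],"dr":[0.004,0.006,1.455],"jaw":1},
    {"slide":[-6,-192,120],"dr":[0.004,0.006,1.455],"jaw":1},
    {"slide":[-6,-192,145],"dr":[0.004,0.006,1.455],"jaw":1},
    {"slide":[-6,-192,160],"dr":[0.004,0.006,1.455],"jaw":1},
    {"slide":[-6,-192,166],"dr":[0.004,0.006,1.455],"jaw":1},
    {"slide":[-6,-192,166],"dr":[0.004,0.006,1.455],"jaw":1},
  ],
)

```text
t: 18.5
tool_pos: [0.4251, -0.0485, 0.2587]
orientation: [-3.118, -0.376, 0.002]
force: [0.1, -0.4, -2.7]
opening: 0.0158
gripper_force: 60.0
```

```bash
python3 - <<'E'
from h import *
o=R.from_euler('z',13.5,degrees=True).apply([-57,0,0])
go(np.array([480.5,-36,0])+o+[0,0,254.7],13.5,0)
E
```

```text
t 18.5 slide [-0.2  0.8  4. ] dr [-0.002  0.001  0.005] rows>= 0.1
```

Request:
servo_tool(
  increments=[
    {"slide":[0,0.5,2],"dr":[-0.002,0.001,0.005],"jaw":1},
    {"slide":[0,0.5,4],"dr":[-0.002,0.001,0.005],"jaw":1},
    {"slide":[0,0.5,4],"dr":[-0.002,0.001,0.005],"jaw":1},
    {"slide":[0,0.5,4],"dr":[-0.002,0.001,0.005],"jaw":0.5},
    {"slide":[0,0.5,4],"dr":[-0.002,0.001,0.005],"jaw":0.5},
    {"slide":[0,0.5,4],"dr":[-0.002,0.001,0.005],"jaw":0.5},
    {"slide":[0,0.5,4],"dr":[-0.002,0.001,0.005],"jaw":0.5},
    {"slide":[0,0.5,4],"dr":[-0.002,0.001,0.005],"jaw":0.5},
    {"slide":[0,0.5,-30],"dr":[-0.002,0.001,0.005],"jaw":0.5},
    {"slide":[0,0.5,-80],"dr":[-0.002,0.001,0.005],"jaw":0.5},
    {"slide":[0,0.5,-120],"dr":[-0.002,0.001,0.005],"jaw":0.5},
    {"slide":[0,0.5,-120],"dr":[-0.002,0.001,0.005],"jaw":0.5},
  ],
)

```text
t: 19.7
tool_pos: [0.4272, -0.0502, 0.3861]
orientation: [3.116, 0.362, 0.018]
force: [-0.0, 0.1, 0.3]
opening: 0.0466
gripper_force: 0.0
```

```bash
cat >> h.py <<'E'
def offcuts(f):
    z=load(f);W=wcloud(z) if f[0]=='w' else cloud(z)
    hsv=cv2.cvtColor(z['im'],cv2.COLOR_RGB2HSV);h=W[...,2]
    m=(h>.009)&(h<.024)&(hsv[...,1]<60)&(W[...,0]>.2)&(W[...,0]<.56)&(abs(W[...,1])<.5)
    n,l,st,c=cv2.connectedComponentsWithStats(m.astype(np.uint8))
    for i in range(1,n):
        if st[i,4]>60:
            P=W[l==i];r=rect(P)
            if 50<max(r[1])<85 and min(r[1])<40:
                a=r[2] if r[1][0]>r[1][1] else r[2]+90
                print('offcut',r[0],r[1],'long axis',round(a%180,1),'px',np.round(c[i]))
E
python3 - <<'E'
from h import *
s=read_state();snap('wrist','w16');offcuts('w16');snap('side','side2');offcuts('side2')
W=wcloud(load('w16'));h=W[...,2]
m=(h>.033)&(h<.045)&(np.hypot(W[...,0]-.48,W[...,1]+.04)<.11);print('walls',rect(W[m]))
E
```

```text
offcut [396.9 250.2] [26.9 65.2] long axis 160.2 px [ 57. 184.]
offcut [395.3 135.2] [26.2 65.2] long axis 163.0 px [139. 205.]
offcut [ 403.8 -231.8] [27.  63.7] long axis 158.9 px [475. 274.]
offcut [393.6 138.8] [28.1 65.2] long axis 161.7 px [361. 331.]
offcut [395.9 254.2] [27.2 64.3] long axis 160.1 px [349. 375.]
walls (array([480.7, -38.7]), array([150.8,  86.4]), 13.3)
```

```bash
python3 - <<'E'
from h import *
go([403.8,-231.5,260],-21,0);go([403.8,-231.5,189],-21,0)
E
```

```text
t 19.8 slide [-63.6 171.4 120.5] dr [ 0.001 -0.004  0.598] rows>= 4.4
t 19.8 slide [-63.9 171.3 191.5] dr [ 0.001 -0.004  0.598] rows>= 5.3
```

Request:
servo_tool(
  increments=[
    {"slide":[-15,40,10],"dr":[0,-0.004,0.14],"jaw":0.3},
    {"slide":[-30,82,30],"dr":[0,-0.004,0.28],"jaw":0.3},
    {"slide":[-46,125,60],"dr":[0,-0.004,0.42],"jaw":0.3},
    {"slide":[-58,155,90],"dr":[0,-0.004,0.53],"jaw":0.3},
    {"slide":[-63.6,171.4,110],"dr":[0,-0.004,0.598],"jaw":0.3},
    {"slide":[-63.6,171.4,120],"dr":[0,-0.004,0.598],"jaw":0.3},
    {"slide":[-63.6,171.4,120],"dr":[0,-0.004,0.598],"jaw":0.3},
  ],
  force=25,
)

```text
t: 20.5
tool_pos: [0.4018, -0.2304, 0.2562]
orientation: [-3.087, 0.571, 0.012]
force: [-0.8, -0.1, 0.5]
opening: 0.0654
gripper_force: 0.0
```

```bash
python3 - <<'E'
from h import *
snap('wrist','w17');offcuts('w17')
go([403.8,-231.5,189],-21,0)
E
```

```text
offcut [ 403.5 -231.8] [25.  64.6] long axis 159.6 px [322. 249.]
t 20.55 slide [ 1.9  0.7 68.9] dr [-0.     0.006  0.002] rows>= 1.4
```

Request:
servo_tool(
  increments=[
    {"slide":[1.9,0.5,30],"dr":[0,0.006,0.002],"jaw":0.3},
    {"slide":[1.9,0.5,55],"dr":[0,0.006,0.002],"jaw":0.3},
    {"slide":[1.9,0.5,68],"dr":[0,0.006,0.002],"jaw":0.3},
    {"slide":[1.9,0.5,68],"dr":[0,0.006,0.002],"jaw":0.3},
    {"slide":[1.9,0.5,68],"dr":[0,0.006,0.002],"jaw":1},
    {"slide":[1.9,0.5,68],"dr":[0,0.006,0.002],"jaw":1},
    {"slide":[1.9,0.5,68],"dr":[0,0.006,0.002],"jaw":1},
    {"slide":[1.9,0.5,68],"dr":[0,0.006,0.002],"jaw":1},
    {"slide":[1.9,0.5,68],"dr":[0,0.006,0.002],"jaw":1},
    {"slide":[1.9,0.5,68],"dr":[0,0.006,0.002],"jaw":1},
    {"slide":[1.9,0.5,68],"dr":[0,0.006,0.002],"jaw":1},
    {"slide":[1.9,0.5,68],"dr":[0,0.006,0.002],"jaw":1},
    {"slide":[1.9,0.5,50],"dr":[0,0.006,0.002],"jaw":1},
    {"slide":[1.9,0.5,10],"dr":[0,0.006,0.002],"jaw":1},
    {"slide":[1.9,0.5,-35],"dr":[0,0.006,0.002],"jaw":1},
    {"slide":[1.9,0.5,-35],"dr":[0,0.006,0.002],"jaw":1},
  ],
  force=25,
)

```text
t: 22.15
tool_pos: [0.4068, -0.2339, 0.3009]
orientation: [3.082, -0.574, 0.02]
force: [0.9, -0.8, -0.2]
opening: 0.025
gripper_force: 25.0
```

```bash
cat >> h.py <<'E'
SC=(480.7,-38.7,13.3)
def drop(y,x=25,z=233):
    o=R.from_euler('z',SC[2],degrees=True).apply([x,y,0]); go([SC[0]+o[0],SC[1]+o[1],z],SC[2],0)
E
python3 - <<'E'
from h import *
drop(-19)
E
```

```text
t 22.15 slide [  29.1 -207.4   67.6] dr [ 0.008 -0.012 -0.601] rows>= 4.4
```

Request:
servo_tool(
  increments=[
    {"slide":[6,-40,0],"dr":[0.002,-0.003,-0.12],"jaw":1},
    {"slide":[12,-85,0],"dr":[0.004,-0.006,-0.26],"jaw":1},
    {"slide":[18,-130,0],"dr":[0.006,-0.009,-0.4],"jaw":1},
    {"slide":[24,-172,0],"dr":[0.008,-0.012,-0.52],"jaw":1},
    {"slide":[29,-207,20],"dr":[0.008,-0.012,-0.601],"jaw":1},
    {"slide":[29,-207,50],"dr":[0.008,-0.012,-0.601],"jaw":1},
    {"slide":[29,-207,67],"dr":[0.008,-0.012,-0.601],"jaw":1},
    {"slide":[29,-207,67],"dr":[0.008,-0.012,-0.601],"jaw":1},
    {"slide":[29,-207,67],"dr":[0.008,-0.012,-0.601],"jaw":1},
    {"slide":[29,-207,67],"dr":[0.008,-0.012,-0.601],"jaw":0.5},
    {"slide":[29,-207,67],"dr":[0.008,-0.012,-0.601],"jaw":0.5},
    {"slide":[29,-207,67],"dr":[0.008,-0.012,-0.601],"jaw":0.5},
    {"slide":[29,-207,67],"dr":[0.008,-0.012,-0.601],"jaw":0.5},
    {"slide":[29,-207,30],"dr":[0.008,-0.012,-0.601],"jaw":0.5},
    {"slide":[29,-207,-20],"dr":[0.008,-0.012,-0.601],"jaw":0.5},
    {"slide":[29,-207,-40],"dr":[0.008,-0.012,-0.601],"jaw":0.5},
    {"slide":[29,-207,-40],"dr":[0.008,-0.012,-0.601],"jaw":0.5},
  ],
)

```text
t: 23.85
tool_pos: [0.5078, -0.0501, 0.3392]
orientation: [-3.116, -0.364, -0.001]
force: [1.6, -0.8, 0.3]
opening: 0.0468
gripper_force: 0.0
```

```bash
cat >> h.py <<'E'
def inscoop(W,sc=None):
    c=np.array((sc or SC)[:2]);a=np.radians((sc or SC)[2]);q=W[...,:2]*1000-c
    sx=q[...,0]*np.cos(a)+q[...,1]*np.sin(a);sy=-q[...,0]*np.sin(a)+q[...,1]*np.cos(a);h=W[...,2]*1000-3
    m=(abs(sy)<38.5)&(sx>-36)&(sx<110)&(h>12)&(h<70)
    n,l,st,cc=cv2.connectedComponentsWithStats(m.astype(np.uint8))
    for i in range(1,n):
        if st[i,4]>60:
            k=l==i;print('in scoop x',np.percentile(sx[k],[2,98]).round(),'y',np.percentile(sy[k],[2,98]).round(),'z',np.percentile(h[k],[5,95]).round(),st[i,4])
E
python3 - <<'E'
from h import *
snap('wrist','w18');W=wcloud(load('w18'));inscoop(W);offcuts('w18')
go([395,136.5,260],-18,0)
h=W[...,2];m=(h>.033)&(h<.045)&(np.hypot(W[...,0]-.48,W[...,1]+.04)<.11);print('walls',rect(W[m]))
E
```

```text
in scoop x [-9. 53.] y [-31.  -7.] z [18. 20.] 2205
offcut [505.7 -52.1] [64.3 24.6] long axis 13.6 px [323. 227.]
offcut [397.8 250.1] [26.9 66.5] long axis 160.7 px [ 36. 258.]
offcut [395.5 135.3] [26.5 65.7] long axis 162.8 px [118. 287.]
t 23.9 slide [ -65.9 -206.7   77.9] dr [-0.005  0.004  0.547] rows>= 4.6
walls (array([480.7, -38.7]), array([150.9,  86.7]), 13.3)
```

Request:
servo_tool(
  increments=[
    {"slide":[-14,-42,0],"dr":[-0.002,0.002,0.11],"jaw":0.3},
    {"slide":[-28,-86,0],"dr":[-0.004,0.004,0.22],"jaw":0.3},
    {"slide":[-42,-130,15],"dr":[-0.005,0.004,0.34],"jaw":0.3},
    {"slide":[-55,-172,40],"dr":[-0.005,0.004,0.46],"jaw":0.3},
    {"slide":[-65.9,-206.7,70],"dr":[-0.005,0.004,0.547],"jaw":0.3},
    {"slide":[-65.9,-206.7,90],"dr":[-0.005,0.004,0.547],"jaw":0.3},
    {"slide":[-65.9,-206.7,90],"dr":[-0.005,0.004,0.547],"jaw":0.3},
  ],
)

```text
t: 24.6
tool_pos: [0.3908, 0.1371, 0.2418]
orientation: [3.101, -0.488, -0.019]
force: [-0.1, 0.4, -0.3]
opening: 0.0647
gripper_force: 0.0
```

```bash
python3 - <<'E'
from h import *
snap('wrist','w19');offcuts('w19')
go([395.2,135.7,189],-17.5,0)
E
```

```text
offcut [478.1 -63.3] [78.5 37.5] long axis 13.3 px [569.  33.]
offcut [395.5 135.7] [24.8 64. ] long axis 162.9 px [318. 251.]
t 24.65 slide [ 3.6 -0.1 55. ] dr [ 0.003  0.009 -0.007] rows>= 1.1
```

Request:
servo_tool(
  increments=[
    {"slide":[3.8,0,30],"dr":[0,0.009,-0.007],"jaw":0.3},
    {"slide":[3.8,0,50],"dr":[0,0.009,-0.007],"jaw":0.3},
    {"slide":[3.8,0,54],"dr":[0,0.009,-0.007],"jaw":0.3},
    {"slide":[3.8,0,54],"dr":[0,0.009,-0.007],"jaw":1},
    {"slide":[3.8,0,54],"dr":[0,0.009,-0.007],"jaw":1},
    {"slide":[3.8,0,54],"dr":[0,0.009,-0.007],"jaw":1},
    {"slide":[3.8,0,54],"dr":[0,0.009,-0.007],"jaw":1},
    {"slide":[3.8,0,54],"dr":[0,0.009,-0.007],"jaw":1},
    {"slide":[3.8,0,54],"dr":[0,0.009,-0.007],"jaw":1},
    {"slide":[3.8,0,54],"dr":[0,0.009,-0.007],"jaw":1},
    {"slide":[3.8,0,54],"dr":[0,0.009,-0.007],"jaw":1},
    {"slide":[3.8,0,30],"dr":[0,0.009,-0.007],"jaw":1},
    {"slide":[3.8,0,-15],"dr":[0,0.009,-0.007],"jaw":1},
    {"slide":[3.8,0,-60],"dr":[0,0.009,-0.007],"jaw":1},
    {"slide":[3.8,0,-60],"dr":[0,0.009,-0.007],"jaw":1},
  ],
)

```text
t: 26.15
tool_pos: [0.3999, 0.1361, 0.3129]
orientation: [-3.101, 0.48, -0.023]
force: [1.5, 0.5, -0.7]
opening: 0.0247
gripper_force: 25.0
```

```bash
python3 - <<'E'
from h import *
drop(19)
E
```

```text
t 26.15 slide [140.4 113.4  81.2] dr [-0.001 -0.015 -0.539] rows>= 4.0
```

Request:
servo_tool(
  increments=[
    {"slide":[35,28,0],"dr":[0,-0.004,-0.13],"jaw":1},
    {"slide":[70,57,0],"dr":[0,-0.008,-0.27],"jaw":1},
    {"slide":[105,85,0],"dr":[0,-0.012,-0.4],"jaw":1},
    {"slide":[130,105,0],"dr":[0,-0.015,-0.5],"jaw":1},
    {"slide":[140.4,113.4,20],"dr":[0,-0.015,-0.539],"jaw":1},
    {"slide":[140.4,113.4,55],"dr":[0,-0.015,-0.539],"jaw":1},
    {"slide":[140.4,113.4,80],"dr":[0,-0.015,-0.539],"jaw":1},
    {"slide":[140.4,113.4,80],"dr":[0,-0.015,-0.539],"jaw":1},
    {"slide":[140.4,113.4,80],"dr":[0,-0.015,-0.539],"jaw":1},
    {"slide":[140.4,113.4,80],"dr":[0,-0.015,-0.539],"jaw":0.5},
    {"slide":[140.4,113.4,80],"dr":[0,-0.015,-0.539],"jaw":0.5},
    {"slide":[140.4,113.4,80],"dr":[0,-0.015,-0.539],"jaw":0.5},
    {"slide":[140.4,113.4,80],"dr":[0,-0.015,-0.539],"jaw":0.5},
    {"slide":[140.4,113.4,40],"dr":[0,-0.015,-0.539],"jaw":0.5},
    {"slide":[140.4,113.4,-10],"dr":[0,-0.015,-0.539],"jaw":0.5},
    {"slide":[140.4,113.4,-30],"dr":[0,-0.015,-0.539],"jaw":0.5},
    {"slide":[140.4,113.4,-30],"dr":[0,-0.015,-0.539],"jaw":0.5},
  ],
)

```text
t: 27.85
tool_pos: [0.4985, -0.0151, 0.342]
orientation: [3.119, 0.363, -0.004]
force: [-0.3, -0.5, -0.3]
opening: 0.0463
gripper_force: 0.0
```

```bash
python3 - <<'E'
from h import *
snap('wrist','w20');W=wcloud(load('w20'));inscoop(W);offcuts('w20')
go([397.3,250.5,260],-20,0)
E
```

```text
in scoop x [-9. 52.] y [-31.  -6.] z [18. 20.] 2207
in scoop x [-13.  49.] y [ 6. 31.] z [18. 20.] 2221
offcut [505.8 -52.1] [64.8 25.5] long axis 13.6 px [363. 223.]
offcut [494.  -16.6] [64.5 25.6] long axis 14.8 px [319. 227.]
offcut [397.4 250.8] [26.9 65.7] long axis 160.6 px [ 57. 257.]
t 27.9 slide [ -36.3 -281.5   79.5] dr [0.002 0.006 0.581] rows>= 5.9
```

Request:
servo_tool(
  increments=[
    {"slide":[-5,-40,0],"dr":[0,0.002,0.09],"jaw":0.3},
    {"slide":[-11,-86,0],"dr":[0,0.003,0.19],"jaw":0.3},
    {"slide":[-17,-132,10],"dr":[0,0.004,0.29],"jaw":0.3},
    {"slide":[-23,-178,20],"dr":[0,0.005,0.39],"jaw":0.3},
    {"slide":[-29,-224,40],"dr":[0,0.006,0.49],"jaw":0.3},
    {"slide":[-34,-260,70],"dr":[0,0.006,0.55],"jaw":0.3},
    {"slide":[-36.3,-281.5,90],"dr":[0,0.006,0.581],"jaw":0.3},
    {"slide":[-36.3,-281.5,90],"dr":[0,0.006,0.581],"jaw":0.3},
  ],
)

```text
t: 28.7
tool_pos: [0.3927, 0.2515, 0.2428]
orientation: [3.088, -0.541, -0.018]
force: [-0.8, -0.4, -0.2]
opening: 0.0652
gripper_force: 0.0
```

```bash
python3 - <<'E'
from h import *
snap('wrist','w21');offcuts('w21')
go([397.3,250.5,189],-20,0)
print(read_state()['q'])
E
```

```text
offcut [397.4 251. ] [25.3 64.2] long axis 160.9 px [315. 251.]
offcut [284.9 333.6] [71.7  3.7] long axis 63.9 px [261. 416.]
t 28.75 slide [ 3.5 -1.3 55.7] dr [0.007 0.008 0.003] rows>= 1.1
[ 4.56417519e-01 -8.47072748e-02  2.00991656e+00  9.11177274e-04
  1.22744644e+00  2.37309673e+00]
```

Request:
servo_tool(
  increments=[
    {"slide":[3.5,-1,30],"dr":[0.005,0.008,0.003],"jaw":0.3},
    {"slide":[3.5,-1,50],"dr":[0.005,0.008,0.003],"jaw":0.3},
    {"slide":[3.5,-1,55],"dr":[0.005,0.008,0.003],"jaw":0.3},
    {"slide":[3.5,-1,55],"dr":[0.005,0.008,0.003],"jaw":1},
    {"slide":[3.5,-1,55],"dr":[0.005,0.008,0.003],"jaw":1},
    {"slide":[3.5,-1,55],"dr":[0.005,0.008,0.003],"jaw":1},
    {"slide":[3.5,-1,55],"dr":[0.005,0.008,0.003],"jaw":1},
    {"slide":[3.5,-1,55],"dr":[0.005,0.008,0.003],"jaw":1},
    {"slide":[3.5,-1,55],"dr":[0.005,0.008,0.003],"jaw":1},
    {"slide":[3.5,-1,55],"dr":[0.005,0.008,0.003],"jaw":1},
    {"slide":[3.5,-1,55],"dr":[0.005,0.008,0.003],"jaw":1},
    {"slide":[3.5,-1,30],"dr":[0.005,0.008,0.003],"jaw":1},
    {"slide":[3.5,-1,-15],"dr":[0.005,0.008,0.003],"jaw":1},
    {"slide":[3.5,-1,-60],"dr":[0.005,0.008,0.003],"jaw":1},
    {"slide":[3.5,-1,-60],"dr":[0.005,0.008,0.003],"jaw":1},
  ],
)

```text
t: 30.25
tool_pos: [0.4022, 0.2515, 0.3147]
orientation: [-3.085, 0.549, -0.021]
force: [1.0, 0.0, 0.0]
opening: 0.0242
gripper_force: 25.0
```

```bash
python3 - <<'E'
from h import *
drop(0,20,245)
E
```

```text
t 30.25 slide [189.7 235.   69.5] dr [-0.007 -0.014 -0.584] rows>= 6.2
```

Request:
servo_tool(
  increments=[
    {"slide":[35,43,0],"dr":[-0.001,-0.002,-0.1],"jaw":1},
    {"slide":[70,86,0],"dr":[-0.003,-0.005,-0.2],"jaw":1},
    {"slide":[100,124,0],"dr":[-0.004,-0.008,-0.31],"jaw":1},
    {"slide":[130,161,0],"dr":[-0.005,-0.01,-0.41],"jaw":1},
    {"slide":[160,198,0],"dr":[-0.006,-0.012,-0.51],"jaw":1},
    {"slide":[182,225,10],"dr":[-0.007,-0.014,-0.57],"jaw":1},
    {"slide":[189.7,235,35],"dr":[-0.007,-0.014,-0.584],"jaw":1},
    {"slide":[189.7,235,65],"dr":[-0.007,-0.014,-0.584],"jaw":1},
    {"slide":[189.7,235,84],"dr":[-0.007,-0.014,-0.584],"jaw":1},
    {"slide":[189.7,235,84],"dr":[-0.007,-0.014,-0.584],"jaw":1},
    {"slide":[189.7,235,84],"dr":[-0.007,-0.014,-0.584],"jaw":0.6},
    {"slide":[189.7,235,84],"dr":[-0.007,-0.014,-0.584],"jaw":0.6},
    {"slide":[189.7,235,84],"dr":[-0.007,-0.014,-0.584],"jaw":0.6},
    {"slide":[189.7,235,50],"dr":[-0.007,-0.014,-0.584],"jaw":0.6},
    {"slide":[189.7,235,5],"dr":[-0.007,-0.014,-0.584],"jaw":0.6},
    {"slide":[189.7,235,-40],"dr":[-0.007,-0.014,-0.584],"jaw":0.6},
    {"slide":[189.7,235,-55],"dr":[-0.007,-0.014,-0.584],"jaw":0.6},
    {"slide":[189.7,235,-55],"dr":[-0.007,-0.014,-0.584],"jaw":0.6},
  ],
)

```text
t: 32.05
tool_pos: [0.4979, -0.0357, 0.3673]
orientation: [3.114, 0.362, -0.004]
force: [-0.6, 0.0, 0.3]
opening: 0.0373
gripper_force: 0.0
```

```bash
python3 - <<'E'
from h import *
s=read_state();snap('wrist','w22');W=wcloud(load('w22'));inscoop(W);offcuts('w22')
h=W[...,2];m=(h>.033)&(h<.042)&(np.hypot(W[...,0]-.48,W[...,1]+.04)<.11);print('walls',rect(W[m]))
near=(np.hypot(W[...,0]-.425,W[...,1]+.052)<.04)&(h>.1)&(h<.118);print('grip',rect(W[near]) if near.sum()>5 else near.sum())
snap('scene','scene3')
o=R.from_euler('z',SC[2],degrees=True).apply([-57,0,0]);go([SC[0]+o[0],SC[1]+o[1],360],SC[2]);go([SC[0]+o[0],SC[1]+o[1],254.7],SC[2])
E
```

```text
in scoop x [-33.  51.] y [-30.  24.] z [18. 36.] 4130
walls (array([481.2, -38.6]), array([150.8,  86.5]), 13.1)
grip (array([428.9, -51.1]), array([35.4, 16.3]), 12.6)
t 32.15 slide [-73.2  -0.6   3.3] dr [ 0.003  0.011 -0.   ] rows>= 1.5
t 32.15 slide [-72.1  -0.9 108.6] dr [ 0.003  0.011 -0.   ] rows>= 2.6
```

View pics/w22.png

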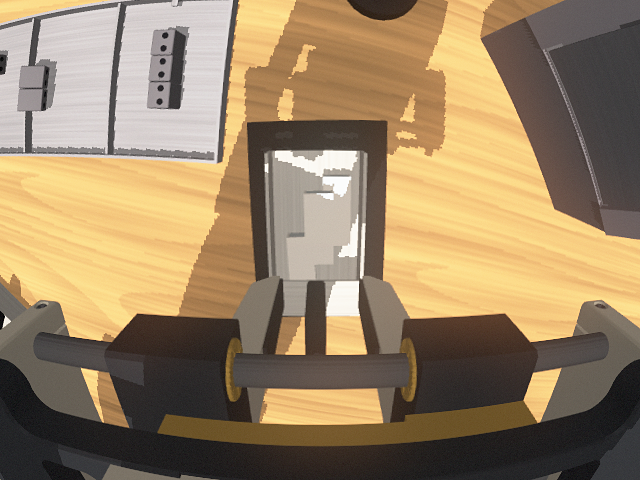

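View pics/scene3.png

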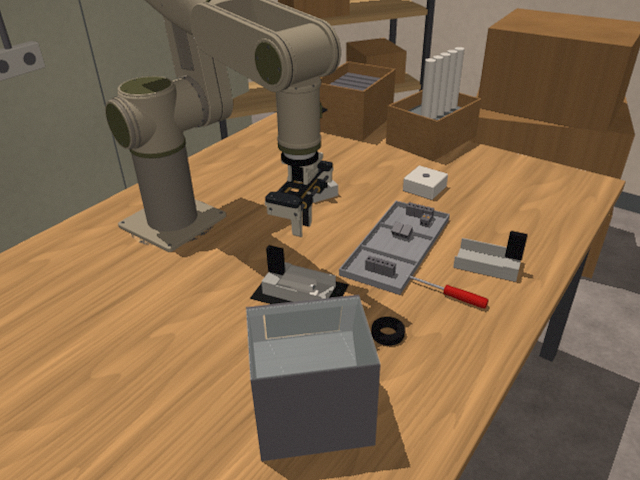

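The wrist view shows all three offcuts in the scoop at (320,230), with the tray's blocks standing in their bays at (165,68) and (33,88). The scene view confirms there are no offcuts left on the bench, and the flap is shut.

Request:
servo_tool(
  increments=[
    {"slide":[-36,-0.5,0],"dr":[0.002,0.005,0],"jaw":0.3},
    {"slide":[-71,-0.9,3],"dr":[0.003,0.011,0],"jaw":0.3},
    {"slide":[-72,-0.9,10],"dr":[0.003,0.011,0],"jaw":0.3},
    {"slide":[-72,-0.9,50],"dr":[0.003,0.011,0],"jaw":0.3},
    {"slide":[-72,-0.9,90],"dr":[0.003,0.011,0],"jaw":0.3},
    {"slide":[-72,-0.9,108],"dr":[0.003,0.011,0],"jaw":0.3},
    {"slide":[-72,-0.9,108],"dr":[0.003,0.011,0],"jaw":0.3},
    {"slide":[-72,-0.9,108],"dr":[0.003,0.011,0],"jaw":1},
    {"slide":[-72,-0.9,108],"dr":[0.003,0.011,0],"jaw":1},
    {"slide":[-72,-0.9,108],"dr":[0.003,0.011,0],"jaw":1},
    {"slide":[-72,-0.9,108],"dr":[0.003,0.011,0],"jaw":1},
    {"slide":[-72,-0.9,108],"dr":[0.003,0.011,0],"jaw":1},
    {"slide":[-72,-0.9,108],"dr":[0.003,0.011,0],"jaw":1},
    {"slide":[-72,-0.9,108],"dr":[0.003,0.011,0],"jaw":1},
    {"slide":[-72,-0.9,108],"dr":[0.003,0.011,0],"jaw":1},
    {"slide":[-72,-0.9,108],"dr":[0.003,0.011,0],"jaw":1},
    {"slide":[-72,-0.9,108],"dr":[0.003,0.011,0],"jaw":1},
    {"slide":[-72,-0.9,108],"dr":[0.003,0.011,0],"jaw":1},
  ],
  force=60,
)

```text
t: 33.95
tool_pos: [0.4255, -0.0518, 0.256]
orientation: [-3.12, -0.363, -0.001]
force: [-1.7, 2.4, 4.9]
opening: 0.0158
gripper_force: 60.0
```

```bash
cat >> h.py <<'E'
BC=np.array([703.,-290.]);BY=-45.7
def binp(x,z,y=0):
    o=R.from_euler('z',BY,degrees=True).apply([x,y,0]); return np.array([BC[0]+o[0],BC[1]+o[1],z])
E
python3 - <<'E'
from h import *
# bin geometry from wrist view w22 & side2: top rim & back
for f in('side2','scene3'):
    z=load(f);W=cloud(z).reshape(-1,3);a=np.radians(BY)
    q=W[:,:2]*1000-BC;bx=q[:,0]*np.cos(a)+q[:,1]*np.sin(a);by=-q[:,0]*np.sin(a)+q[:,1]*np.cos(a);h=W[:,2]*1000
    m=(h>203)&(h<214)&(abs(bx)<130)&(abs(by)<130);print(f,'rim bx',np.percentile(bx[m],[1,99]).round(1),'by',np.percentile(by[m],[1,99]).round(1),rect(W[m]))
    m=(h>20)&(h<80)&(abs(bx+100)<25)&(abs(by)<80);print('front bx',np.percentile(bx[m],[10,50,90]).round(1) if m.sum() else '', m.sum())
s=read_state();print(s['opening'],s['gripper_force'],s['tool_pos'])
go(np.array([SC[0],SC[1],400]),0);go(lip(binp(-190,160),BY,-8,G=84.7),BY,-8)
E
```

```text
side2 rim bx [-67.1  98.1] by [-97.9  99.3] (array([ 714.6, -301.5]), array([202.5, 174. ]), 44.7)
front bx [-103.  -100.5  -98. ] 788
scene3 rim bx [-63.1 100.6] by [-97.8  98.2] (array([ 715.5, -302.3]), array([200.4, 171.3]), 44.2)
front bx  0
0.015789317523530053 59.972509145736694 [ 0.42548291 -0.05181356  0.25601408]
t 33.95 slide [ 5.68e+01 -1.00e-01 -1.44e+02] dr [-0.    -0.     0.232] rows>= 3.1
t 33.95 slide [  32.1   -9.3 -134.8] dr [-0.072  0.127  1.027] rows>= 6.9
```

Request:
servo_tool(
  increments=[
    {"slide":[0,0,-15],"dr":[0,0,0],"jaw":1},
    {"slide":[-3,0,-40],"dr":[0,0.05,0],"jaw":1},
    {"slide":[-6,0,-70],"dr":[0,0.1,0],"jaw":1},
    {"slide":[-8,0,-100],"dr":[0,0.14,0],"jaw":1},
    {"slide":[-6,0,-120],"dr":[0,0.14,0.04],"jaw":1},
    {"slide":[-2,-1,-132],"dr":[-0.01,0.14,0.12],"jaw":1},
    {"slide":[2,-2,-134],"dr":[-0.02,0.138,0.22],"jaw":1},
    {"slide":[6,-3,-134],"dr":[-0.03,0.136,0.33],"jaw":1},
    {"slide":[11,-4,-134],"dr":[-0.035,0.134,0.44],"jaw":1},
    {"slide":[16,-5,-134],"dr":[-0.043,0.132,0.55],"jaw":1},
    {"slide":[20,-6,-134],"dr":[-0.05,0.13,0.66],"jaw":1},
    {"slide":[24,-7,-134],"dr":[-0.056,0.129,0.77],"jaw":1},
    {"slide":[28,-8,-134],"dr":[-0.063,0.128,0.87],"jaw":1},
    {"slide":[30,-9,-134],"dr":[-0.068,0.127,0.95],"jaw":1},
    {"slide":[32,-9,-134],"dr":[-0.071,0.127,1.0],"jaw":1},
    {"slide":[32,-9,-134],"dr":[-0.072,0.127,1.027],"jaw":1},
    {"slide":[32,-9,-134],"dr":[-0.072,0.127,1.027],"jaw":1},
  ],
  force=60,
)

```text
t: 35.65
tool_pos: [0.4542, -0.0358, 0.3889]
orientation: [2.839, -1.196, 0.196]
force: [0.6, 0.4, -3.1]
opening: 0.0155
gripper_force: 60.0
```

```bash
cat >> h.py <<'E'
def scoopview(f):
    s=read_state();snap('wrist',f);S=totool(wcloud(load(f)),s)
    m=(abs(S[...,1])<38)&(S[...,0]>-36)&(S[...,0]<110)&(S[...,2]>12)&(S[...,2]<70)
    n,l,st,cc=cv2.connectedComponentsWithStats(m.astype(np.uint8))
    for i in range(1,n):
        if st[i,4]>60:
            P=S[l==i];print('x',np.percentile(P[:,0],[2,98]).round(),'y',np.percentile(P[:,1],[2,98]).round(),'z',np.percentile(P[:,2],[5,95]).round(),st[i,4])
    m=(abs(abs(S[...,1])-41.5)<2.5)&(S[...,0]>-20)&(S[...,0]<72)&(S[...,2]>30)&(S[...,2]<50);P=S[m]
    print('wall fit',np.polyfit(P[:,0],P[:,2],1).round(3))
E
python3 - <<'E'
from h import *
scoopview('w23')
# flap as seen: points in bin frame
W=wcloud(load('w23'));a=np.radians(BY);q=W[...,:2]*1000-BC;bx=q[...,0]*np.cos(a)+q[...,1]*np.sin(a);by=-q[...,0]*np.sin(a)+q[...,1]*np.cos(a);h=W[...,2]*1000
for z0 in(60,80,100,130,160,185):
    m=(abs(h-z0)<4)&(abs(by)<60)&(abs(bx+80)<50);print(z0,np.median(bx[m]).round(1) if m.sum() else '',m.sum())
for x,z,p in((-190,160,-8),(-150,130,-4),(-120,108,0),(-90,106,0),(-60,106,0),(-45,106,5),(-40,100,15),(-35,92,25),(-35,88,35),(-35,85,42)):
    print(x,z,p);go(lip(binp(x,z),BY,p,G=86),BY,p)
E
```

```text
x [-33.  50.] y [-28.  26.] z [17. 35.] 10471
wall fit [1.0000e-03 3.2705e+01]
60  0
80  0
100  0
130  0
160  0
185  0
-190 160 -8
t 35.7 slide [ 0.1 -0.5 -3. ] dr [0.001 0.001 0.001] rows>= 0.1
-150 130 -4
t 35.7 slide [53.5 -0.5 23.6] dr [ 0.001 -0.069  0.001] rows>= 1.2
-120 108 0
t 35.7 slide [98.7 -0.4 42.2] dr [ 0.001 -0.139  0.001] rows>= 2.1
-90 106 0
t 35.7 slide [128.2  -0.4  48.3] dr [ 0.001 -0.139  0.001] rows>= 2.7
-60 106 0
t 35.7 slide [157.9  -0.3  52.5] dr [ 0.001 -0.139  0.001] rows>= 3.3
-45 106 5
t 35.7 slide [196.5  -0.3  47.2] dr [ 0.001 -0.226  0.001] rows>= 4.0
-40 100 15
t 35.7 slide [ 2.497e+02 -2.000e-01  4.560e+01] dr [ 0.001 -0.401  0.001] rows>= 5.1
-35 92 25
t 35.7 slide [ 3.033e+02 -1.000e-01  5.450e+01] dr [ 0.001 -0.575  0.001] rows>= 6.2
-35 88 35
t 35.7 slide [351.6  -0.   67.5] dr [ 0.001 -0.75   0.001] rows>= 7.2
-35 85 42
t 35.7 slide [384.2   0.   81.7] dr [ 0.001 -0.872  0.001] rows>= 7.9
```

Request:
servo_tool(
  increments=[
    {"slide":[15,-0.5,5],"dr":[0,-0.02,0],"jaw":1},
    {"slide":[35,-0.5,15],"dr":[0,-0.045,0],"jaw":1},
    {"slide":[53.5,-0.5,23.6],"dr":[0,-0.069,0],"jaw":1},
    {"slide":[70,-0.5,30],"dr":[0,-0.095,0],"jaw":1},
    {"slide":[85,-0.5,37],"dr":[0,-0.12,0],"jaw":1},
    {"slide":[98.7,-0.4,42],"dr":[0,-0.139,0],"jaw":1},
    {"slide":[108,-0.4,44],"dr":[0,-0.139,0],"jaw":1},
    {"slide":[118,-0.4,46],"dr":[0,-0.139,0],"jaw":1},
    {"slide":[128,-0.4,48],"dr":[0,-0.139,0],"jaw":1},
    {"slide":[138,-0.4,50],"dr":[0,-0.139,0],"jaw":1},
    {"slide":[148,-0.3,51],"dr":[0,-0.139,0],"jaw":1},
    {"slide":[158,-0.3,52.5],"dr":[0,-0.139,0],"jaw":1},
    {"slide":[158,-0.3,52.5],"dr":[0,-0.139,0],"jaw":1},
  ],
)

```text
t: 37.0
tool_pos: [0.5698, -0.1536, 0.3599]
orientation: [2.895, -1.22, 0.002]
force: [-0.3, 0.5, -2.8]
opening: 0.0155
gripper_force: 60.0
```

```bash
python3 - <<'E'
from h import *
print(read_state()['q'].round(2))
scoopview('w24')
for x,z,p in((-60,106,0),(-50,104,7),(-43,100,14),(-38,95,21),(-35,90,28),(-35,86,35),(-35,84,42)):
    print(x,z,p);go(lip(binp(x,z),BY,p,G=86),BY,p)
E
```

```text
[-0.35  0.13  1.57 -0.    1.44  2.02]
x [72. 77.] y [-37.  36.] z [17. 68.] 2892
x [-33.  48.] y [-28.  25.] z [17. 35.] 10297
wall fit [1.0000e-03 3.2835e+01]
-60 106 0
t 37.05 slide [-0.8 -0.   0.8] dr [-0.    -0.001 -0.   ] rows>= 0.0
-50 104 7
t 37.05 slide [ 41.   -0.  -11.4] dr [-0.    -0.123 -0.   ] rows>= 0.9
-43 100 14
t 37.05 slide [ 81.4  -0.  -17.6] dr [-0.    -0.245 -0.   ] rows>= 1.7
-38 95 21
t 37.05 slide [120.7  -0.  -18.6] dr [-0.    -0.367 -0.   ] rows>= 2.4
-35 90 28
t 37.05 slide [158.5  -0.  -15.5] dr [-0.    -0.489  0.   ] rows>= 3.3
-35 86 35
t 37.05 slide [193.2  -0.   -9. ] dr [-0.    -0.612  0.   ] rows>= 4.1
-35 84 42
t 37.05 slide [227.4  -0.   -0.4] dr [-0.    -0.734  0.   ] rows>= 4.9
```

View pics/w24.png

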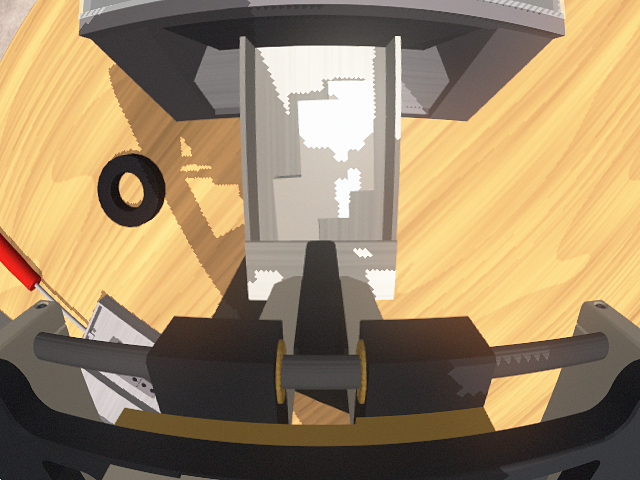

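The scoop is centred in the port with its lip past the sill (top edge at y≈40) and the flap pushed in. The offcuts are inside at (325,150), and the tape is undisturbed at (131,190).

Request:
servo_tool(
  increments=[
    {"slide":[20,0,-6],"dr":[0,-0.06,0],"jaw":1},
    {"slide":[41,0,-11.4],"dr":[0,-0.123,0],"jaw":1},
    {"slide":[61,0,-15],"dr":[0,-0.184,0],"jaw":1},
    {"slide":[81,0,-17.6],"dr":[0,-0.245,0],"jaw":1},
    {"slide":[101,0,-18],"dr":[0,-0.306,0],"jaw":1},
    {"slide":[121,0,-18.6],"dr":[0,-0.367,0],"jaw":1},
    {"slide":[140,0,-17],"dr":[0,-0.428,0],"jaw":1},
    {"slide":[158,0,-15.5],"dr":[0,-0.489,0],"jaw":1},
    {"slide":[176,0,-12],"dr":[0,-0.55,0],"jaw":1},
    {"slide":[193,0,-9],"dr":[0,-0.612,0],"jaw":1},
    {"slide":[193,0,-9],"dr":[0,-0.612,0],"jaw":1},
    {"slide":[193,0,-9],"dr":[0,-0.612,0],"jaw":1},
    {"slide":[193,0,-9],"dr":[0,-0.612,0],"jaw":1},
    {"slide":[193,0,-9],"dr":[0,-0.612,0],"jaw":1},
  ],
)

```text
t: 38.45
tool_pos: [0.7037, -0.2899, 0.3725]
orientation: [-2.576, 1.083, 0.805]
force: [-0.3, -0.5, -2.0]
opening: 0.0156
gripper_force: 60.0
```

```bash
python3 - <<'E'
from h import *
print(read_state()['q'].round(2))
scoopview('w25')
for x,z,p in((-35,86,35),(-35,84,42),(-60,100,30),(-80,120,15),(-130,130,5),(-190,160,0)):
    print(x,z,p);go(lip(binp(x,z),BY,p,G=86),BY,p)
E
```

```text
[-0.5   0.97  0.49  0.22  2.26  1.96]Traceback (most recent call last):
  File "<stdin>", line 3, in <module>
  File "h.py", line 94, in scoopview
    print('wall fit',np.polyfit(P[:,0],P[:,2],1).round(3))
                     ~~~~~~~~~~^^^^^^^^^^^^^^^^^
    raise TypeError("expected non-empty vector for x")
TypeError: expected non-empty vector for x
```

View pics/w25.png

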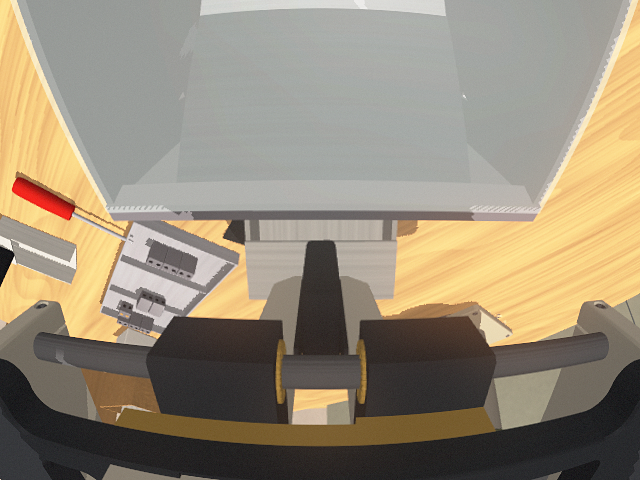

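```bash
python3 - <<'E'
from h import *
for x,z,p in((-35,86,35),(-35,84,42),(-60,100,30),(-80,120,15),(-130,130,5),(-190,160,0)):
    t=lip(binp(x,z),BY,p,G=86);print(x,z,p,t);go(t,BY,p)
s=read_state();z=load('w25');S=totool(wcloud(z),s);print((z['d']>0).sum())
for y in(-41,-20,0,20,41): print(y,[int(np.nanmedian(S[...,2][(abs(S[...,1]-y)<3)&(abs(S[...,0]-x)<4)])) if ((abs(S[...,1]-y)<3)&(abs(S[...,0]-x)<4)).sum()>3 else -99 for x in range(-30,90,8)])
E
```

```text
-35 86 35 [ 704.38758952 -291.42191582  368.9575568 ]
t 38.5 slide [3.2 0.5 2. ] dr [-0.    -0.004  0.002] rows>= 0.1
-35 84 42 [ 728.27908988 -315.90444585  360.34088089]
t 38.5 slide [ 36.2   0.6 -10.4] dr [-0.    -0.126  0.002] rows>= 0.8
-60 100 30 [ 669.60502638 -255.77889908  385.10442716]
t 38.5 slide [-46.9   0.4  17.1] dr [-0.001  0.083  0.002] rows>= 1.0
-80 120 15 [ 603.81036927 -188.35660895  398.543348  ]
t 38.5 slide [-131.9    0.3   59.8] dr [-0.001  0.345  0.002] rows>= 2.9
-130 130 5 [ 535.76634756 -118.62930927  393.54181666]
t 38.5 slide [-2.091e+02  2.000e-01  1.195e+02] dr [-0.001  0.52   0.002] rows>= 4.8
-190 160 0 [478.11027809 -59.54693975 413.        ]
t 38.5 slide [-2.880e+02  1.000e-01  1.506e+02] dr [-0.001  0.607  0.001] rows>= 6.5
306000
-41 [187, 166, 81, 87, 93, 98, 104, 109, 115, 120, 126, 132, 134, -99, -99]
-20 [184, 170, 81, 87, 92, 98, 104, 109, 115, 120, 126, 131, -99, -99, -99]
0 [184, 165, 81, 87, 93, 98, 104, 109, 115, 120, 126, 131, -99, -99, -99]
20 [184, 171, 81, 87, 93, 98, 104, 109, 115, 120, 126, 131, -99, -99, -99]
41 [187, 165, 81, 87, 92, 98, 104, 109, 115, 120, 126, 131, 134, -99, -99]
```

Position is as planned: the bin's top at (320,110) hides the scoop's mouth, and the blocks remain in the tray at (165,265).

Request:
servo_tool(
  increments=[
    {"slide":[12,0.5,-3],"dr":[0,-0.042,0.002],"jaw":1},
    {"slide":[24,0.5,-7],"dr":[0,-0.084,0.002],"jaw":1},
    {"slide":[36,0.5,-10],"dr":[0,-0.126,0.002],"jaw":1},
    {"slide":[36,0.5,-10],"dr":[0,-0.126,0.002],"jaw":1},
    {"slide":[36,0.5,-10],"dr":[0,-0.126,0.002],"jaw":1},
    {"slide":[24,0.5,-7],"dr":[0,-0.126,0.002],"jaw":1},
    {"slide":[36,0.5,-10],"dr":[0,-0.126,0.002],"jaw":1},
    {"slide":[36,0.5,-10],"dr":[0,-0.126,0.002],"jaw":1},
    {"slide":[36,0.5,-10],"dr":[0,-0.126,0.002],"jaw":1},
    {"slide":[-5,0.5,3],"dr":[0,-0.02,0.002],"jaw":1},
    {"slide":[-47,0.4,17],"dr":[0,0.083,0.002],"jaw":1},
    {"slide":[-89,0.4,38],"dr":[0,0.21,0.002],"jaw":1},
    {"slide":[-132,0.3,59.8],"dr":[0,0.345,0.002],"jaw":1},
    {"slide":[-172,0.3,90],"dr":[0,0.43,0.002],"jaw":1},
    {"slide":[-209,0.2,119],"dr":[0,0.52,0.002],"jaw":1},
    {"slide":[-250,0.2,135],"dr":[0,0.565,0.002],"jaw":1},
    {"slide":[-288,0.1,150],"dr":[0,0.607,0.002],"jaw":1},
    {"slide":[-288,0.1,150],"dr":[0,0.607,0.002],"jaw":1},
  ],
)

```text
t: 40.3
tool_pos: [0.5237, -0.1045, 0.4078]
orientation: [-2.894, 1.22, -0.013]
force: [-0.5, 1.0, -0.7]
opening: 0.0154
gripper_force: 60.0
```

```bash
python3 - <<'E'
from h import *
scoopview('w26');snap('scene','scene4')
W=cloud(load('scene4'));print('white left');offcuts('scene4')
a=np.radians(BY);q=W[...,:2]*1000-BC;bx=q[...,0]*np.cos(a)+q[...,1]*np.sin(a);by=-q[...,0]*np.sin(a)+q[...,1]*np.cos(a)
m=(abs(bx)<95)&(abs(by)<95);print('z inside',np.nanpercentile(W[...,2][m],[1,25,50,75,99]))
cv2.imwrite('pics/c.png',cv2.resize(load('scene4')['im'][280:460,230:400,::-1],None,fx=3,fy=3))
o=R.from_euler('z',13.3,degrees=True).apply([-57,0,0])
for z in(340,259.5):go([480.7+o[0],-37+o[1],z],13.3,0)
E
```

```text
wall fit [3.0000e-03 3.2943e+01]
white left
z inside [0.2045006  0.20639162 0.20717212 0.20796995 0.20983893]
t 40.4 slide [-104.4   32.6   67.3] dr [-0.003 -0.    -1.027] rows>= 6.9
t 40.4 slide [-104.3   32.8  147.8] dr [-0.003 -0.    -1.027] rows>= 6.9
```

View pics/c.png

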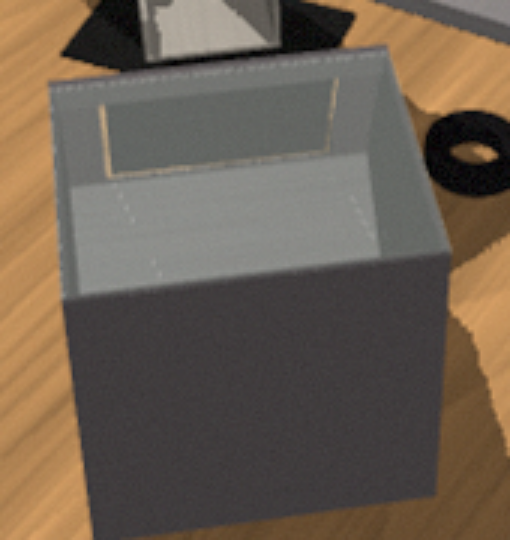

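The scoop came out empty, the flap is shut (outline at 215,130 in the crop), and no offcuts are left on the bench.

Request:
servo_tool(
  increments=[
    {"slide":[-15,5,0],"dr":[0,0,-0.13],"jaw":1},
    {"slide":[-40,12,0],"dr":[0,0,-0.27],"jaw":1},
    {"slide":[-65,20,0],"dr":[0,0,-0.4],"jaw":1},
    {"slide":[-90,28,15],"dr":[0,0,-0.53],"jaw":1},
    {"slide":[-104,32.6,30],"dr":[-0.003,0,-0.66],"jaw":1},
    {"slide":[-104,32.6,45],"dr":[-0.003,0,-0.79],"jaw":1},
    {"slide":[-104,32.6,60],"dr":[-0.003,0,-0.92],"jaw":1},
    {"slide":[-104,32.6,67],"dr":[-0.003,0,-1.027],"jaw":1},
    {"slide":[-104,32.6,67],"dr":[-0.003,0,-1.027],"jaw":1},
    {"slide":[-104,32.6,67],"dr":[-0.003,0,-1.027],"jaw":1},
  ],
)

```text
t: 41.4
tool_pos: [0.4297, -0.0542, 0.3397]
orientation: [3.121, 0.352, -0.0]
force: [0.7, -0.7, -2.9]
opening: 0.0159
gripper_force: 60.0
```

```bash
python3 - <<'E'
from h import *
o=R.from_euler('z',13.3,degrees=True).apply([-57,0,0])
for z in(262,256):go([480.7+o[0],-37+o[1],z],13.3,0)
E
```

```text
t 41.4 slide [-3.4 -5.  77.7] dr [ 0.001  0.    -0.007] rows>= 1.6
t 41.4 slide [-3.4 -5.  83.7] dr [ 0.001  0.    -0.007] rows>= 1.7
```

Request:
servo_tool(
  increments=[
    {"slide":[-3.4,-5,30],"dr":[0,0,-0.007],"jaw":1},
    {"slide":[-3.4,-5,60],"dr":[0,0,-0.007],"jaw":1},
    {"slide":[-3.4,-5,76],"dr":[0,0,-0.007],"jaw":1},
    {"slide":[-3.4,-5,80],"dr":[0,0,-0.007],"jaw":1},
    {"slide":[-3.4,-5,83.5],"dr":[0,0,-0.007],"jaw":1},
    {"slide":[-3.4,-5,83.5],"dr":[0,0,-0.007],"jaw":1},
    {"slide":[-3.4,-5,83.5],"dr":[0,0,-0.007],"jaw":0.5},
    {"slide":[-3.4,-5,83.5],"dr":[0,0,-0.007],"jaw":0.5},
    {"slide":[-3.4,-5,83.5],"dr":[0,0,-0.007],"jaw":0.5},
    {"slide":[-3.4,-5,83.5],"dr":[0,0,-0.007],"jaw":0.5},
    {"slide":[-3.4,-5,83.5],"dr":[0,0,-0.007],"jaw":0.5},
    {"slide":[-3.4,-5,60],"dr":[0,0,-0.007],"jaw":0.5},
    {"slide":[-3.4,-5,10],"dr":[0,0,-0.007],"jaw":0.5},
    {"slide":[-3.4,-5,-40],"dr":[0,0,-0.007],"jaw":0.5},
    {"slide":[-3.4,-5,-40],"dr":[0,0,-0.007],"jaw":0.5},
    {"slide":[-3.4,-5,-40],"dr":[0,0,-0.007],"jaw":0.5},
  ],
)

```text
t: 43.0
tool_pos: [0.4253, -0.05, 0.3791]
orientation: [3.119, 0.368, -0.001]
force: [-0.5, -0.2, 0.2]
opening: 0.0463
gripper_force: 0.0
```

```bash
python3 - <<'E'
from h import *
s=read_state();print(s['tool_pos'],s['opening'],s['force'])
snap('wrist','w27');W=wcloud(load('w27'));h=W[...,2]
m=(h>.033)&(h<.042)&(np.hypot(W[...,0]-.48,W[...,1]+.04)<.11);print('walls',rect(W[m]),np.percentile(h[m],[5,95]))
for n in('side','scene'): snap(n,n+'5');traycount(cloud(load(n+'5')));offcuts(n+'5')
Wc=cloud(load('side5'));hsv=cv2.cvtColor(load('side5')['im'],cv2.COLOR_RGB2HSV)
a=np.radians(BY);q=Wc[...,:2]*1000-BC;bx=q[...,0]*np.cos(a)+q[...,1]*np.sin(a);by=-q[...,0]*np.sin(a)+q[...,1]*np.cos(a)
for z0 in(100,130,160):
    m=(abs(Wc[...,2]*1000-z0)<4)&(abs(by)<50)&(bx<0)&(bx>-130);print('flap',z0,np.median(bx[m]).round(1))
E
```

```text
[ 0.42533265 -0.05002669  0.37908967] 0.046266333311900935 [-0.47910308 -0.2133568   0.1569476 ]
walls (array([481.1, -38.3]), array([149.5,  86.7]), 13.5) [0.03628587 0.04131999]
tx [-32.  38.] ty [-132. -108.] z [25. 36.] 305
tx [-31.  17.] ty [29. 62.] z [24. 36.] 320
tx [-36.  38.] ty [118. 171.] z [24. 36.] 619
tx [-33.  40.] ty [115. 170.] z [23. 35.] 242
tx [-28.  19.] ty [26. 53.] z [24. 35.] 170
tx [-29.  41.] ty [-136. -110.] z [24. 35.] 263
flap 100 -97.9
flap 130 -87.4
flap 160 -76.4
```

```bash
python3 -c "
from plant import close_job;print(close_job())"
```

```text
the job is handed in; nothing more can be done
None
```

Job handed in at about 43 s: the nine blocks lie 4/2/3 across the three bays, the three offcuts found were tipped through the flap into the bin (not seen inside it), the flap is shut, the scoop is back upright on its mat, and the tape and screwdriver were not touched.

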